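# Pack the two-layer sample transport box

### The arm

A 6-joint arm with a two-finger parallel gripper is mounted at the origin on a cart in front of the work surface, level with it; the furniture and walls round the work are solid. World frame = base frame: x ahead of the robot, y to its left, z up, the work surface at z = 0. Lengths are in m, angles in rad, forces in N, time in s.
With the tool pointing down it reaches from about 0.4 to 0.825 m from the base axis. Payload 7 kg.
Tool frame: the origin (TCP) lies midway between the tips of the shut fingers; the grasp point (between the pads) lies hold_point_z behind it (hold_point_z is the distance from the TCP to the grasp point, in m); z points along the fingers, y is the line along which they close (so a half turn about z gives the same grasp; the last joint's range is limited). The gripper opens to 88 mm and grips with 3 to 60 N. Pads are 19 mm wide; open, the fingers measure 130 mm over their backs; the gripper's body (78 mm by 193 mm) begins 47 mm behind the grasp point.
Start: joints at [1.557, 0.359, 0.012, 0, -1.224, -0.288], TCP at [0.201, 0.644, 0.227] pointing down, gripper open.
Joint ranges: [-3.07, 3.07], [-1.43, 2.12], [-1.02, 1.25], [-3.03, 1.67], [-3.05, -0], [-3.03, 3.03]. Speed limits (rad/s): [2.39, 2.39, 3.01, 3.14, 3.14, 3.14].

### API

Orientations are given as [roll, pitch, yaw] about the fixed x, y, z axes, in that order (R = Rz(yaw) Ry(pitch) Rx(roll)).
In Python, from station import * gives the robot as it stands.
- The arm moves only by the tool apply_moves, never from a script. Its argument "steps" is a list of rows, each an object with "translation": the shift along the world's x, y, z scaled (see below), a list of three; "rotation": the turn, a rotation vector about the world's x, y, z scaled (see below), a list of three. A call has exactly 10 rows; each row is the pose to reach, as a shift and turn from the pose commanded when the call began; what a row does not reach only later rows make up. The controller multiplies each number of a shift by 250 mm and each number of a turn by 30 degrees. A row lasts 1/12 s, in which the tool goes at most 41.7 mm and 7.16 degrees, less where a joint would pass 70% of its speed; a pose out of reach is approached as far as the arm can. A call with a number of a shift or a turn outside -1 to 1 is refused whole. A call with a gripper value outside its range is refused whole. "jaw" is the closure, from -1 (fully open) to 1 (shut), so that 0 is half open, set as the call begins (left out, the last holds). The fingers move at their own pace and stop on an object; "newtons" is the grip in N (left out, the last holds). Time passes only in rows, so rows that repeat a pose let the fingers close, or fill a call up. It gives the time, the measured TCP pose, the force, the opening and the grip force at its end, in the units of the state.
- get_state(): the state, without advancing time (a new reading comes with each control period).
- grab_frame(name): name is "side" or "top" or "wrist"; returns the picture (384x512x3 uint8, blue, green, red); there is no depth.
- camera_model(name): a dict with "fx", "fy", "cx", "cy" (pixels), "k1" (the pictures are not rectified: a ray, as slopes to the right and down, at radius r is drawn at 1 + k1 r^2 times it, then the intrinsics apply), "xyz" and "rotation" of the camera in the world. Camera axes: x right, y down, z forward; pixel columns grow to the right and rows downward; lengths in m; the calibration is good to about 2 mm. A picture is of the moment at which its call begins: read the wrist's pose just before it. camera_model takes no time and is no camera call; for the wrist camera it gives the pose at the moment of the call.
- job_done(): hands the job in; it is judged then, once.
The state is a dict: "t": time; "q": joint angles; "qd": joint speeds; "joint_efforts": joint torques, N m; "eef_pos": TCP position; "ee_rot": TCP orientation; "force": force on the tool from outside, world axes, zero at the start; "moment": the same for the moment, N m; "width": finger opening in m; "gripper_force": force on a finger pad.
Only numpy, scipy, OpenCV 4.12 (cv2) and the standard library are available. Lean on these libraries where they do the work, as an engineer would, in place of code of your own. Each camera call takes 0.05 s, during which the arm holds its last target. There are 200 camera calls.

### The job

Pack the grey transport box in two layers. Lift every tube out of the white bin and lay it down in a groove of the box, one tube to a groove; only when all the tubes are in, fit the divider plate over them, grip bar up, so that it sits level on its ledges; then lay the two small black cell boxes flat on the divider, one on either side of the grip bar. Leave the cup and the glass bottle behind the work where they stand.

Things in the scene. Friction and masses are not known exactly. Their poses are not given: they have to be found in the camera images.
- tube_0_mid (a point): A capped white 15 ml tube (12 g), 120 mm long, 21 mm across, with a conical end and a blue screw cap; one of two to four that lie in the bin (None from the start if this one is absent). It behaves as a 21 x 120 x 21 mm bar and does not roll. This point is its middle; its y axis runs along the tube. It lies 10.5 mm above whatever the tube lies on.
- tube_1_mid (a point): A capped white 15 ml tube (12 g), 120 mm long, 21 mm across, with a conical end and a blue screw cap; one of two to four that lie in the bin (None from the start if this one is absent). It behaves as a 21 x 120 x 21 mm bar and does not roll. This point is its middle; its y axis runs along the tube. It lies 10.5 mm above whatever the tube lies on.
- tube_2_mid (a point): A capped white 15 ml tube (12 g), 120 mm long, 21 mm across, with a conical end and a blue screw cap; one of two to four that lie in the bin (None from the start if this one is absent). It behaves as a 21 x 120 x 21 mm bar and does not roll. This point is its middle; its y axis runs along the tube. It lies 10.5 mm above whatever the tube lies on.
- tube_3_mid (a point): A capped white 15 ml tube (12 g), 120 mm long, 21 mm across, with a conical end and a blue screw cap; one of two to four that lie in the bin (None from the start if this one is absent). It behaves as a 21 x 120 x 21 mm bar and does not roll. This point is its middle; its y axis runs along the tube. It lies 10.5 mm above whatever the tube lies on.
- bin: White open plastic bin, fixed, 180 (x) x 260 (y) x 50 mm high, walls and floor 5 mm. Origin: centre of its underside. The tubes lie in it apart, roughly along its x axis.
- kit: Grey two-layer transport box, fixed, open at the top: 148 (x) x 232 (y) x 56 mm high, walls 6 mm, inner floor 6 mm above its underside. Origin: centre of its underside. Four grooves on its floor run along x between dark ribs. Ledges (14 mm deep, in the four corners, top at z = 32 mm) at both y ends carry the divider.
- groove_0 (a point): Middle of groove 0 of the transport box: box x = 0, y = -72 mm, z = 16.5 mm (where the middle of a tube lying in it comes to be); x axis along the groove. Grooves are 28 mm wide between ribs 12 mm high (top at box z = 18 mm); the ribs leave the middle 46 mm of their length open, for fingers beside the tube.
- groove_1 (a point): Middle of groove 1 of the transport box: box x = 0, y = -24 mm, z = 16.5 mm (where the middle of a tube lying in it comes to be); x axis along the groove. Grooves are 28 mm wide between ribs 12 mm high (top at box z = 18 mm); the ribs leave the middle 46 mm of their length open, for fingers beside the tube.
- groove_2 (a point): Middle of groove 2 of the transport box: box x = 0, y = 24 mm, z = 16.5 mm (where the middle of a tube lying in it comes to be); x axis along the groove. Grooves are 28 mm wide between ribs 12 mm high (top at box z = 18 mm); the ribs leave the middle 46 mm of their length open, for fingers beside the tube.
- groove_3 (a point): Middle of groove 3 of the transport box: box x = 0, y = 72 mm, z = 16.5 mm (where the middle of a tube lying in it comes to be); x axis along the groove. Grooves are 28 mm wide between ribs 12 mm high (top at box z = 18 mm); the ribs leave the middle 46 mm of their length open, for fingers beside the tube.
- divider: Loose grey plastic plate, 128 (x) x 212 (y) x 4 mm, 140 g, with a black upright grip bar on its middle: 60 mm long along x, 12 mm thick, top 29 mm above the plate's underside. Origin: centre of its underside, z up. It drops into the box with 4 mm play all round, long side along the box's y, either way round, and then rests on the ledges, underside at box z = 32 mm.
- cell_box_a_mid (a point): One of two small black boxes for quartz cells, 46 (x) x 58 (y) x 28 mm high, 60 g, lying flat on the bench. This point is its middle, 14 mm above what it lies on; x is across the short side (46 mm, the easy grasp), z up. Lying on the fitted divider its middle is 50 mm above the transport box's underside.
- cell_box_b_mid (a point): One of two small black boxes for quartz cells, 46 (x) x 58 (y) x 28 mm high, 60 g, lying flat on the bench. This point is its middle, 14 mm above what it lies on; x is across the short side (46 mm, the easy grasp), z up. Lying on the fitted divider its middle is 50 mm above the transport box's underside.
- travel_cup: Dark green take-away cup with black lid and straw, 74 mm across, 155 mm tall, standing loose behind the transport box. Origin: centre of its underside. A bystander.
- bottle_100: Small clear glass bottle with a blue cap, 56 mm across, 105 mm tall, standing loose behind the transport box. Origin: centre of its underside. A bystander.

How it is judged:
On the way, in this order (a step that is already met when the one before it is completed fails the run):
1. every tube that is present lies in a groove of the transport box (z of tube_0_mid in the frame of kit between 0.01 and 0.022 m and angle between the y axis of each of tube_0_mid, tube_1_mid, tube_2_mid, tube_3_mid and the x axis of kit, either way round below 0.15 rad and (horizontal distance between tube_0_mid and groove_0 below 0.013 m or horizontal distance between tube_0_mid and groove_1 below 0.013 m or horizontal distance between tube_0_mid and groove_2 below 0.013 m or horizontal distance between tube_0_mid and groove_3 below 0.013 m) and z of tube_1_mid in the frame of kit between 0.01 and 0.022 m and (horizontal distance between tube_1_mid and groove_0 below 0.013 m or horizontal distance between tube_1_mid and groove_1 below 0.013 m or horizontal distance between tube_1_mid and groove_2 below 0.013 m or horizontal distance between tube_1_mid and groove_3 below 0.013 m) and z of tube_2_mid in the frame of kit between 0.01 and 0.022 m and (horizontal distance between tube_2_mid and groove_0 below 0.013 m or horizontal distance between tube_2_mid and groove_1 below 0.013 m or horizontal distance between tube_2_mid and groove_2 below 0.013 m or horizontal distance between tube_2_mid and groove_3 below 0.013 m) and z of tube_3_mid in the frame of kit between 0.01 and 0.022 m and (horizontal distance between tube_3_mid and groove_0 below 0.013 m or horizontal distance between tube_3_mid and groove_1 below 0.013 m or horizontal distance between tube_3_mid and groove_2 below 0.013 m or horizontal distance between tube_3_mid and groove_3 below 0.013 m)), for 0.2 s.
2. the divider sits level on its ledges, over the tubes (all of step 1 and z of divider in the frame of kit between 0.027 and 0.036 m and angle between divider's own z axis and vertical below 0.06 rad and horizontal distance between divider and kit below 0.009 m), for 0.2 s.
At the end, for the whole second after the job is handed in: Every tube lies in its own groove (middle within 13 mm of the groove's, 0.15 rad along it); the divider sits on its ledges, bar up, level within 0.06 rad, centred within 9 mm; the cell boxes lie flat on it (0.1 rad), one each side of the bar, at rest (all of step 2 and z of cell_box_a_mid in the frame of kit between 0.043 and 0.056 m and angle between the z axis of each of cell_box_a_mid, cell_box_b_mid and the z axis of kit, either way round below 0.1 rad and x of cell_box_a_mid in the frame of kit between -0.06 and 0.06 m and y of cell_box_a_mid in the frame of kit between -0.095 and 0.095 m and z of cell_box_b_mid in the frame of kit between 0.043 and 0.056 m and x of cell_box_b_mid in the frame of kit between -0.06 and 0.06 m and y of cell_box_b_mid in the frame of kit between -0.095 and 0.095 m and ((y of cell_box_a_mid in the frame of kit above 0 m and y of cell_box_b_mid in the frame of kit below 0 m) or (y of cell_box_a_mid in the frame of kit below 0 m and y of cell_box_b_mid in the frame of kit above 0 m)) and linear speed of each of divider, cell_box_a, cell_box_b below 0.02 m/s); the robot touches nothing.
It fails at once if the cup or the glass bottle was moved by more than 3 cm (distance of any of travel_cup, bottle_100 from where it was at the start of the episode above 0.03 m).
Of tube_0, tube_1, tube_2, tube_3 only 2 to 4 are there at a start; the rules pass over those that are not, and their reading is None.
At some moment in a run one of divider, cell_box_a, cell_box_b may be knocked a few centimetres aside while the robot is not near it.
Once in a run the grip may slacken for a moment while it holds something.
It also fails if it takes over 210 s, if anything falls off the work surface, if the arm or the gripper's body presses on something with over 40 N, if the wrist force passes 120 N, or if a joint passes its speed limit or range.

## Working session

There is one attempt and no reset: what is moved stays moved. The work goes in short steps, Python scripts to look and compute and a tool call to move; the robot and the scene stay as the last step left them, time stands still between calls to the robot, and variables do not carry over. Pictures are saved under pics/ and viewed, at most 14 in all, crops included, and the job is handed in when it is done.

Besides the shell and the picture viewer there is one more tool, called in YAML: its name, and indented under it one key for each argument. apply_moves: Moves the arm, as the interface text tells. Shifts and turns lie within -1 to 1; 1 stands for 250 mm of shift or 30 degrees of turn. Its arguments: {"type":"object","properties":{"steps":{"type":"array"},"jaw":{"type":"number"},"newtons":{"type":"number"}},"required":["steps"]}

```bash
ls; mkdir -p pics; python3 - <<'E'
from station import *
import cv2
s=get_state();print({k:(v if not hasattr(v,'round') else v) for k,v in s.items()})
for n in ("top","side"):
    print(n,camera_model(n)); cv2.imwrite(f"pics/{n}0.png",grab_frame(n))
print(camera_model("wrist"))
E
```

```text
pics
{'t': 0.0, 'q': array([ 1.55710644e+00,  3.59378860e-01,  1.10374527e-02, -3.50642375e-04,
       -1.22408230e+00, -2.88108034e-01]), 'qd': array([-0.00030872,  0.00039045, -0.00051862, -0.00013689, -0.00155911,
        0.00126507]), 'joint_efforts': array([ 8.45148634e-05, -5.82722747e+01,  2.93042600e+01,  6.99670047e+00,
        6.81356833e-03, -1.50049505e-04]), 'eef_pos': array([0.20051028, 0.64401197, 0.22561847]), 'ee_rot': array([ 3.13993868e+00, -1.46408454e-04, -3.01917216e-01]), 'force': array([-0.26956752, -0.10289972, -0.37819746]), 'moment': array([ 0.01132069,  0.01697365, -0.02577715]), 'gripper_force': 0.0, 'width': 0.08775456708491677}
top {'fx': 417.6449490271265, 'fy': 417.6449490271265, 'cx': 246.1668427269428, 'cy': 195.51854539200474, 'k1': -0.06585784906279914, 'xyz': array([ 0.01729993, -0.03291684,  1.55908315]), 'rotation': array([-2.75817237, -0.00692706, -1.54086888])}
side {'fx': 449.2319852700999, 'fy': 449.2319852700999, 'cx': 253.85012739644395, 'cy': 192.93747965565203, 'k1': -0.008644572525856143, 'xyz': array([0.26181264, 1.11205812, 0.70048845]), 'rotation': array([-2.07076489, -0.00670019, -2.85793532])}
{'fx': 289.1095058218852, 'fy': 289.1095058218852, 'cx': 253.22981376636696, 'cy': 185.60017805982213, 'k1': -0.020595267760688044, 'xyz': array([0.26760736, 0.62409196, 0.38288852]), 'rotation': array([ 2.87692424e+00, -1.24883110e-03, -1.87328099e+00])}
```

View pics/top0.png

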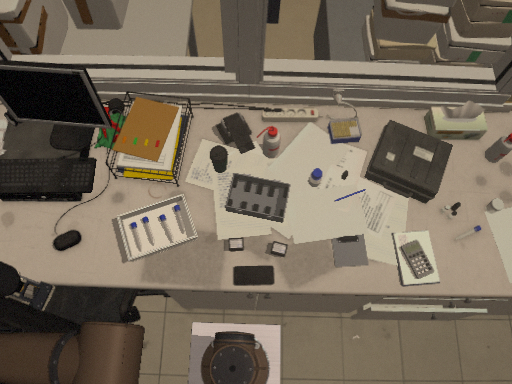

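View pics/side0.png

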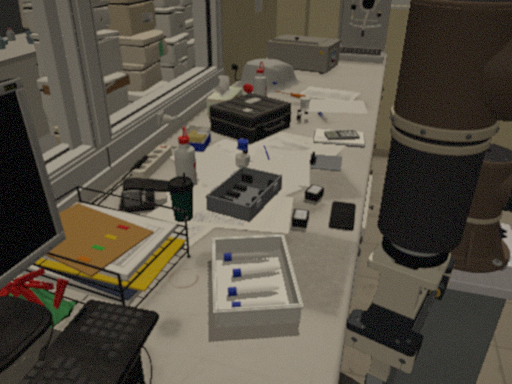

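```bash
cat > h.py <<'E'
from station import *
import cv2, numpy as np
from scipy.spatial.transform import Rotation as R
def rot(c):
    return R.from_euler('xyz',c['rotation']).as_matrix()
def pix2w(c,u,v,z):
    d=np.array([(u-c['cx'])/c['fx'],(v-c['cy'])/c['fy']]); s=d.copy()
    for _ in range(10): s=d/(1+c['k1']*(s@s))
    r=rot(c)@np.array([s[0],s[1],1]); o=np.array(c['xyz'])
    return o+r*(z-o[2])/r[2]
def w2pix(c,p):
    p=rot(c).T@(np.asarray(p,float)-np.array(c['xyz'])); s=p[:2]/p[2]; s=s*(1+c['k1']*(s@s))
    return np.array([s[0]*c['fx']+c['cx'],s[1]*c['fy']+c['cy']])
E
python3 - <<'E'
from h import *
c=camera_model("top")
for n,u,v in (("bin",155,228),("kit",258,197),("div",350,250),("ca",236,243),("cb",278,248),("cup",219,158),("bot",316,177)): print(n,pix2w(c,u,v,0.0).round(3))
im=cv2.imread("pics/top0.png")
a=cv2.resize(im[185:285,105:235],None,fx=6,fy=6,interpolation=cv2.INTER_CUBIC)
b=cv2.resize(im[165:290,215:380],None,fx=4.8,fy=4.8,interpolation=cv2.INTER_CUBIC)
cv2.imwrite("pics/cropA.png",a);cv2.imwrite("pics/cropB.png",b);print(a.shape,b.shape)
E
```

```text
bin [0.498 0.327 0.   ]
kit [ 0.641 -0.073  0.   ]
div [ 0.433 -0.431  0.   ]
ca [0.448 0.008 0.   ]
cb [ 0.433 -0.154  0.   ]
cup [0.812 0.094 0.   ]
bot [ 0.738 -0.309  0.   ]
(600, 780, 3) (600, 792, 3)
```

View pics/cropA.png

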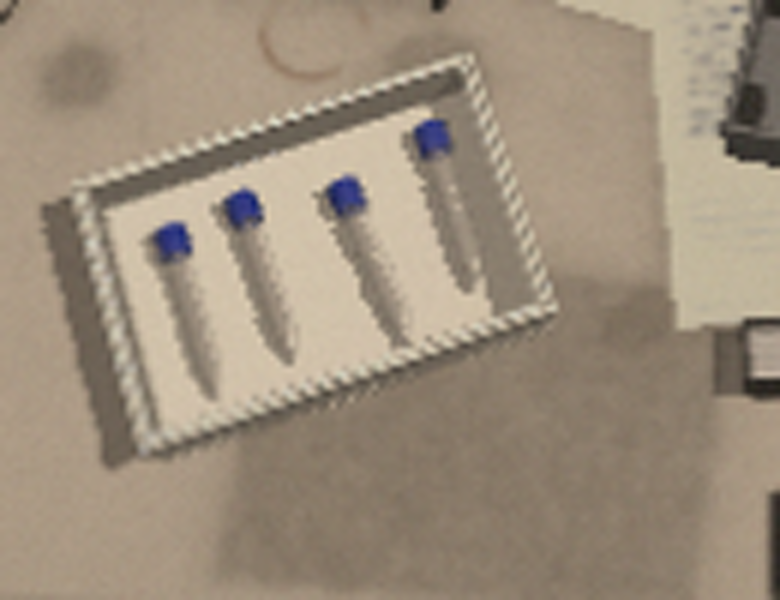

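View pics/cropB.png

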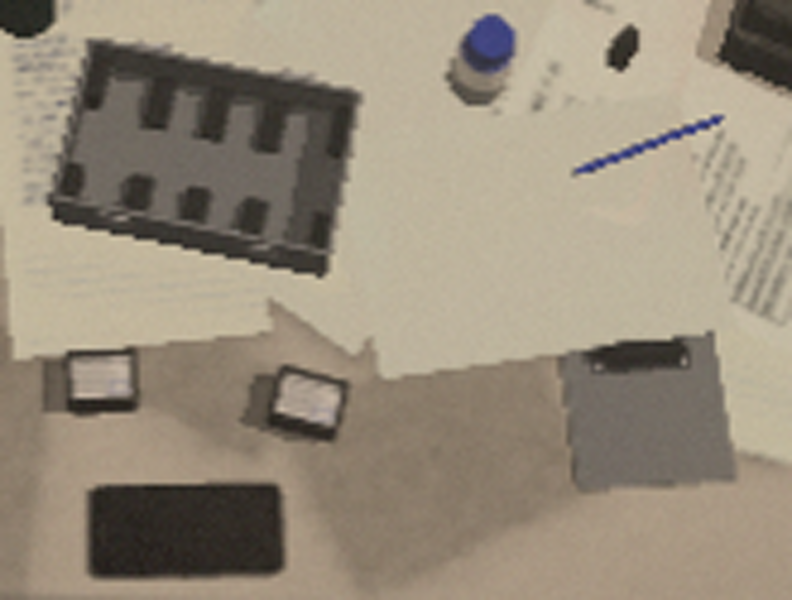

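apply_moves:
  steps:
    - {"translation": [0.1,-0.12,0.03],"rotation": [0,0,0]}
    - {"translation": [0.2,-0.25,0.08],"rotation": [0,0,0.1]}
    - {"translation": [0.3,-0.4,0.12],"rotation": [0,0,0.2]}
    - {"translation": [0.4,-0.5,0.16],"rotation": [0,0,0.3]}
    - {"translation": [0.5,-0.63,0.2],"rotation": [0,0,0.5]}
    - {"translation": [0.6,-0.75,0.24],"rotation": [0,0,0.7]}
    - {"translation": [0.7,-0.88,0.28],"rotation": [0,0,0.8]}
    - {"translation": [0.8,-1,0.3],"rotation": [0,0,0.9]}
    - {"translation": [0.8,-1,0.3],"rotation": [0,0,0.9]}
    - {"translation": [0.8,-1,0.3],"rotation": [0,0,0.9]}

```text
t: 0.93
eef_pos: [0.4018, 0.3928, 0.302]
ee_rot: [-3.141, -0.0, 0.166]
force: [-0.7, 1.1, -1.0]
width: 0.088
gripper_force: 0.0
```

```bash
python3 - <<'E'
from h import *
s=get_state();print(s['q'].round(2),s['eef_pos'],s['ee_rot'],s['t'])
c=camera_model("wrist");print(c)
print("view centre",pix2w(c,256,192,0), pix2w(c,0,0,0),pix2w(c,511,0,0),pix2w(c,0,383,0),pix2w(c,511,383,0))
E
```

```text
[ 1.12  0.13 -0.12 -0.   -1.32  0.61] [0.4018064  0.39277044 0.30196144] [-3.14092091e+00 -3.01262449e-04  1.65879400e-01] 0.9333
{'fx': 289.1095058218852, 'fy': 289.1095058218852, 'cx': 253.22981376636696, 'cy': 185.60017805982213, 'k1': -0.020595267760688044, 'xyz': array([0.47101017, 0.40494633, 0.45914948]), 'rotation': array([ 2.87726494e+00,  1.12009698e-03, -1.40545212e+00])}
view centre [0.33827802 0.37867038 0.        ] [ 5.60470660e-01  7.88608581e-01 -5.55111512e-17] [0.68090808 0.06613978 0.        ] [-0.16041537  0.83657907  0.        ] [ 0.0162514  -0.21553444  0.        ]
```

apply_moves:
  steps:
    - {"translation": [0.15,-0.08,0],"rotation": [0,0,0]}
    - {"translation": [0.3,-0.16,0],"rotation": [0,0,0]}
    - {"translation": [0.45,-0.24,0],"rotation": [0,0,0]}
    - {"translation": [0.6,-0.32,0],"rotation": [0,0,0]}
    - {"translation": [0.6,-0.32,0],"rotation": [0,0,0]}
    - {"translation": [0.6,-0.32,0],"rotation": [0,0,0]}
    - {"translation": [0.6,-0.32,0],"rotation": [0,0,0]}
    - {"translation": [0.6,-0.32,0],"rotation": [0,0,0]}
    - {"translation": [0.6,-0.32,0],"rotation": [0,0,0]}
    - {"translation": [0.6,-0.32,0],"rotation": [0,0,0]}

```text
t: 1.77
eef_pos: [0.5496, 0.3155, 0.302]
ee_rot: [-3.141, -0.0, 0.171]
force: [-0.2, 0.4, 0.3]
width: 0.0878
gripper_force: 0.0
```

```bash
python3 - <<'E'
from h import *
import json
s=get_state();c=camera_model("wrist");im=grab_frame("wrist");cv2.imwrite("pics/w1.png",im)
json.dump({k:np.asarray(v).tolist() for k,v in c.items()},open("w1.json","w"))
print(s['eef_pos'],s['q'].round(2))
cv2.imwrite("pics/w1v.png",cv2.resize(im,(800,600),interpolation=cv2.INTER_CUBIC))
E
```

```text
[0.54964304 0.31552119 0.30195831] [ 0.83  0.25  0.03 -0.   -1.35  0.91]
```

View pics/w1v.png

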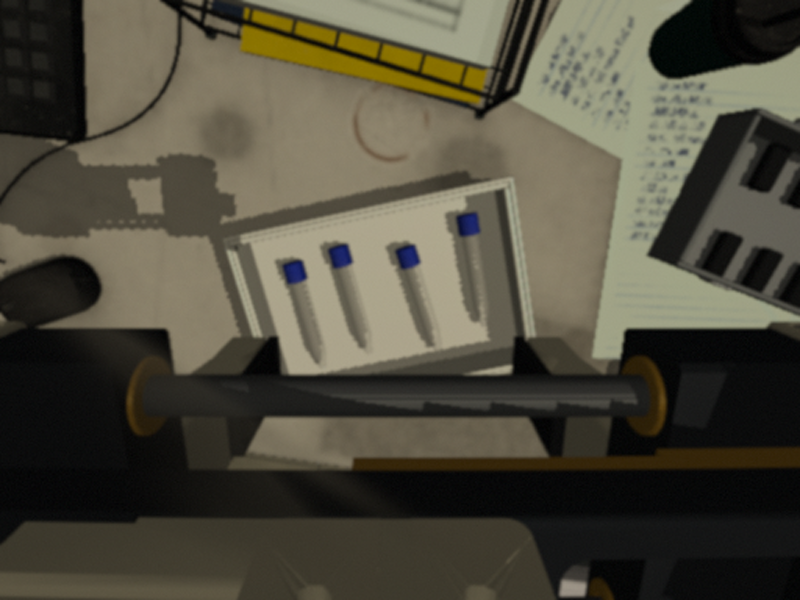

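apply_moves:
  steps:
    - {"translation": [0.1,-0.15,0],"rotation": [0,0,-0.1]}
    - {"translation": [0.2,-0.3,0],"rotation": [0,0,-0.2]}
    - {"translation": [0.3,-0.45,0],"rotation": [0,0,-0.3]}
    - {"translation": [0.4,-0.6,0],"rotation": [0,0,-0.4]}
    - {"translation": [0.5,-0.75,0],"rotation": [0,0,-0.5]}
    - {"translation": [0.55,-0.9,0],"rotation": [0,0,-0.6]}
    - {"translation": [0.55,-1,0],"rotation": [0,0,-0.7]}
    - {"translation": [0.55,-1,0],"rotation": [0,0,-0.7]}
    - {"translation": [0.55,-1,0],"rotation": [0,0,-0.7]}
    - {"translation": [0.55,-1,0],"rotation": [0,0,-0.7]}

```text
t: 2.65
eef_pos: [0.688, 0.0646, 0.3018]
ee_rot: [-3.141, -0.0, -0.197]
force: [0.0, 0.7, -0.6]
width: 0.0876
gripper_force: 0.0
```

apply_moves:
  steps:
    - {"translation": [0,-0.15,0],"rotation": [0,0,0]}
    - {"translation": [0,-0.3,0],"rotation": [0,0,0]}
    - {"translation": [0,-0.45,0],"rotation": [0,0,0]}
    - {"translation": [0,-0.6,0],"rotation": [0,0,0]}
    - {"translation": [0,-0.6,0],"rotation": [0,0,0]}
    - {"translation": [0,-0.6,0],"rotation": [0,0,0]}
    - {"translation": [0,-0.6,0],"rotation": [0,0,0]}
    - {"translation": [0,-0.6,0],"rotation": [0,0,0]}
    - {"translation": [0,-0.6,0],"rotation": [0,0,0]}
    - {"translation": [0,-0.6,0],"rotation": [0,0,0]}

```text
t: 3.48
eef_pos: [0.6883, -0.084, 0.3016]
ee_rot: [-3.141, -0.0, -0.195]
force: [-0.4, 0.0, -0.3]
width: 0.0877
gripper_force: 0.0
```

```bash
python3 - <<'E'
from h import *
import json
s=get_state();c=camera_model("wrist");im=grab_frame("wrist");cv2.imwrite("pics/w2.png",im)
json.dump({k:np.asarray(v).tolist() for k,v in c.items()},open("w2.json","w"))
print(s['eef_pos'],s['ee_rot'],s['q'].round(2))
cv2.imwrite("pics/w2v.png",cv2.resize(im,(800,600),interpolation=cv2.INTER_CUBIC))
E
```

```text
[ 0.68825919 -0.08402097  0.30163472] [-3.14149093e+00 -7.38406460e-05 -1.95102985e-01] [ 0.16  0.36  0.18 -0.   -1.39  1.22]
```

View pics/w2v.png

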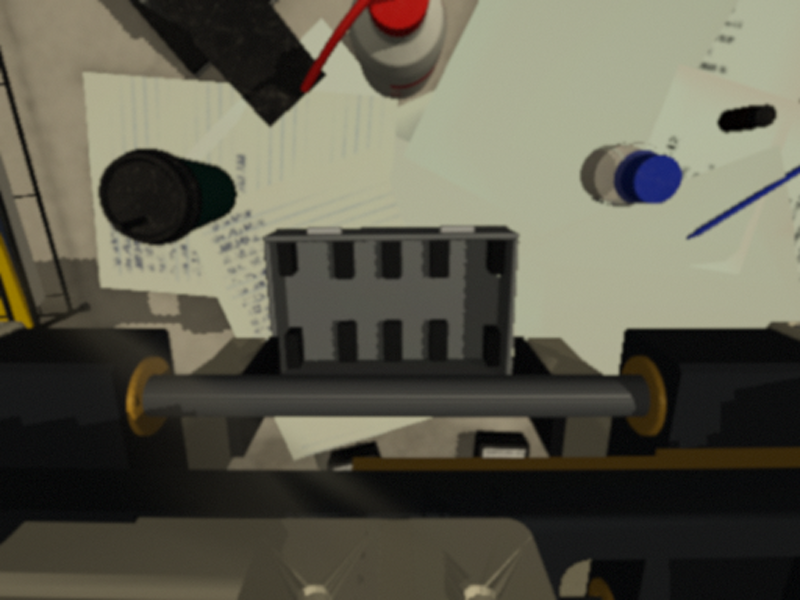

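```bash
cat > fit.py <<'E'
from h import *
import json
from scipy.optimize import least_squares
k=512/800
c1=json.load(open("w1.json"));c2=json.load(open("w2.json"))
def T(p,q): 
    a=p[2];return np.array([p[0]+np.cos(a)*q[0]-np.sin(a)*q[1],p[1]+np.sin(a)*q[0]+np.cos(a)*q[1],q[2]])
ob=[((.023,.048,.018),(344,277)),((.023,0,.018),(391,277)),((.023,-.048,.018),(437,277)),
    ((-.023,.048,.006),(347,321)),((-.023,0,.006),(391,321)),((-.023,-.048,.006),(435,321)),
    ((.074,.116,.056),(265,236)),((.074,-.116,.056),(518,234))]
f=lambda p:np.ravel([w2pix(c2,T(p,q))/k-np.array(u) for q,u in ob])
r=least_squares(f,[.64,-.07,-.19],x_scale=[.1,.1,.1]);kit=r.x
print("kit",kit.round(4));print(r.fun.reshape(-1,2).round(1).tolist())
caps=[(294,271),(341,256),(408,257),(469,223)];tips=[(321,362),(367,348),(434,346),(477,320)]
tubes=[]
im=cv2.imread("pics/w1.png")
for a,b in zip(caps,tips):
    A=pix2w(c1,a[0]*k,a[1]*k,.02)[:2];B=pix2w(c1,b[0]*k,b[1]*k,.0155)[:2]
    d=A-B;L=np.linalg.norm(d);d/=L;
    mid=B+d*.06; tubes.append([*mid,np.arctan2(d[1],d[0])]);print("tube",np.round(tubes[-1],4),"cap centre from tip",L.round(4))
json.dump({"kit":kit.tolist(),"tubes":[list(map(float,t)) for t in tubes]},open("poses.json","w"))
def line(im,c,P,Q,s,o,col):
    a=(w2pix(c,P)-o)*s;b=(w2pix(c,Q)-o)*s;cv2.line(im,tuple(a.round().astype(int).tolist()),tuple(b.round().astype(int).tolist()),col,1)
A=cv2.resize(im[110:250,130:350],None,fx=3.6,fy=3.6,interpolation=cv2.INTER_CUBIC)[:, :400]
A=cv2.resize(im[125:245,165:325],None,fx=2.5,fy=2.5,interpolation=cv2.INTER_CUBIC)
for t in tubes:
    for s in(-1,1):line(A,c1,T(t,(-.06,s*.0105,.0155)),T(t,(.06,s*.0105,.0155)),2.5,np.array([165,125]),(0,0,255));line(A,c1,T(t,(s*.06,-.0105,.0155)),T(t,(s*.06,.0105,.0155)),2.5,np.array([165,125]),(0,0,255))
im=cv2.imread("pics/w2.png");B=cv2.resize(im[135:255,165:325],None,fx=2.5,fy=2.5,interpolation=cv2.INTER_CUBIC);o=np.array([165,135])
def rect(x0,x1,y0,y1,z,col):
    P=[(x0,y0,z),(x1,y0,z),(x1,y1,z),(x0,y1,z)]
    for i in range(4):line(B,c2,T(kit,P[i]),T(kit,P[(i+1)%4]),2.5,o,col)
rect(-.074,.074,-.116,.116,.056,(0,0,255));rect(-.068,.068,-.11,.11,.056,(0,255,255))
for y in(-.048,0,.048):rect(.023,.068,y-.01,y+.01,.018,(0,255,0));rect(-.068,-.023,y-.01,y+.01,.018,(0,255,0))
cv2.imwrite("pics/ov1.png",np.hstack([A,B]))
E
python3 fit.py
```

```text
kit [ 0.629  -0.0667 -0.1932]
[[-0.7, 2.6], [0.1, 2.5], [1.8, 2.4], [-1.0, -1.8], [0.4, -1.9], [1.8, -2.1], [-4.1, -1.3], [1.9, 0.0]]
tube [0.4642 0.3955 0.3855] cap centre from tip 0.1026
tube [0.488  0.3507 0.4053] cap centre from tip 0.1022
tube [0.5009 0.2843 0.4561] cap centre from tip 0.1001
tube [0.5403 0.2373 0.3015] cap centre from tip 0.1016
```

View pics/ov1.png

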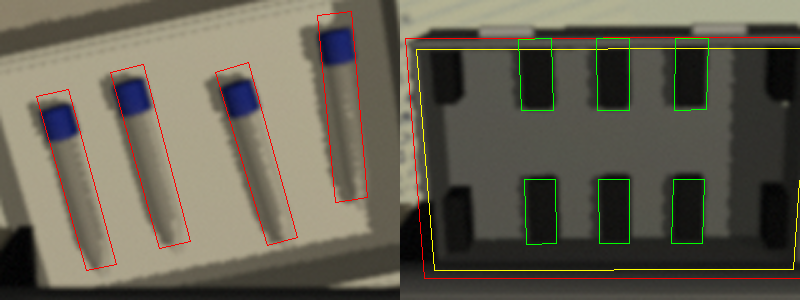

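```bash
python3 - <<'E'
from h import *
import json, station
from fit import T
c1=json.load(open("w1.json"));k=512/800
for u in((225,240),(513,180),(535,335)):print("bin rim",pix2w(c1,u[0]*k,u[1]*k,.05).round(4))
print({n:getattr(station,n) for n in dir(station) if n[0]!='_' and not callable(getattr(station,n))})
print([n for n in dir(station)])
p=json.load(open("poses.json"));c=camera_model("top")
for q in((.074,.116,.056),(.074,-.116,.056),(-.074,-.116,.056),(-.074,.116,.056),(0,.072,.006),(.023,0,.018),(-.023,0,.006)):print(q,((w2pix(c,T(p['kit'],q))-[215,165])*4.8).round(0))
for t in p['tubes']:print(((w2pix(c,T(t,(.06,0,.0155)))-[105,185])*6).round(0),((w2pix(c,T(t,(-.06,0,.0155)))-[105,185])*6).round(0))
E
```

```text
kit [ 0.629  -0.0667 -0.1932]
[[-0.7, 2.6], [0.1, 2.5], [1.8, 2.4], [-1.0, -1.8], [0.4, -1.9], [1.8, -2.1], [-4.1, -1.3], [1.9, 0.0]]
tube [0.4642 0.3955 0.3855] cap centre from tip 0.1026
tube [0.488  0.3507 0.4053] cap centre from tip 0.1022
tube [0.5009 0.2843 0.4561] cap centre from tip 0.1001
tube [0.5403 0.2373 0.3015] cap centre from tip 0.1016
bin rim [0.5297 0.4714 0.05  ]
bin rim [0.6263 0.2247 0.05  ]
bin rim [0.4881 0.1693 0.05  ]
{'hold_point_z': 0.0188}
['Unreachable', '__builtins__', '__cached__', '__doc__', '__file__', '__loader__', '__name__', '__package__', '__spec__', 'camera_model', 'get_state', 'grab_frame', 'hold_point_z', 'job_done']
(0.074, 0.116, 0.056) [83. 32.]
(0.074, -0.116, 0.056) [359.  90.]
(-0.074, -0.116, 0.056) [324. 257.]
(-0.074, 0.116, 0.056) [ 40. 195.]
(0, 0.072, 0.006) [115. 147.]
(0.023, 0, 0.018) [206. 134.]
(-0.023, 0, 0.006) [193. 190.]
[161. 214.] [209. 382.]
[231. 182.] [285. 348.]
[330. 168.] [395. 330.]
[421. 110.] [459. 278.]
```

```bash
cat > plan.py <<'E'
import numpy as np
def plan(start,targets):
    p=np.array(start,float)
    for t in targets:
        d=np.array(t)-p; print(t,"->",(d[:3]/.25).round(3),"rz",round(float(np.degrees(d[3])/30),3)); p=np.array(t,float)
E
python3 - <<'E' | tail -30
from h import *
import json
from fit import T
p=json.load(open("poses.json"))['kit'];c2=json.load(open("w2.json"));ct=camera_model("top")
for nm,c in(("w2",c2),("top0",ct)):
    g=cv2.cvtColor(cv2.imread(f"pics/{nm}.png"),cv2.COLOR_BGR2GRAY).astype(float)
    print(nm,"floor grey",np.median([g[tuple(w2pix(c,T(p,(0,y,.006)))[::-1].round().astype(int))] for y in(-.05,0,.05)]))
    # sample profile along kit y at rib-top height, find the dark centroids
    for x in(.035,.045,-.035,-.045):
        ys=np.linspace(-.08,.08,321);out=[]
        P=np.array([w2pix(c,T(p,(x,y,.018))) for y in ys],np.float32)
        v=cv2.remap(g.astype(np.float32),P[:,0].reshape(1,-1),P[:,1].reshape(1,-1),cv2.INTER_LINEAR)[0]
        for y0 in(-.048,0,.048):
            m=abs(ys-y0)<.022;w=np.clip(np.percentile(v[m],70)-v[m]-5,0,None);out.append(((w*ys[m]).sum()/w.sum()-y0)*1e3)
        print(x,np.round(out,1))
    for y in(-.048,0,.048):
        xs=np.linspace(-.02,.06,161);P=np.array([w2pix(c,T(p,(x,y,.018))) for x in xs],np.float32)
        v=cv2.remap(g.astype(np.float32),P[:,0].reshape(1,-1),P[:,1].reshape(1,-1),cv2.INTER_LINEAR)[0]
        lo,hi=v[-20:].min(),np.median(v[:30]);print("far rib inner edge x",xs[np.argmax(v<(lo+hi)/2)].round(4),lo,hi)
E
python3 - <<'E'
import sys;sys.path.insert(0,'.')
from plan import plan
plan((.6883,-.084,.3016,-.195),[(.56,.16,.20,.3),(.4973,.2825,.1,.456),(.4973,.2825,.009,.456)])
E
```

```text
kit [ 0.629  -0.0667 -0.1932]
[[-0.7, 2.6], [0.1, 2.5], [1.8, 2.4], [-1.0, -1.8], [0.4, -1.9], [1.8, -2.1], [-4.1, -1.3], [1.9, 0.0]]
tube [0.4642 0.3955 0.3855] cap centre from tip 0.1026
tube [0.488  0.3507 0.4053] cap centre from tip 0.1022
tube [0.5009 0.2843 0.4561] cap centre from tip 0.1001
tube [0.5403 0.2373 0.3015] cap centre from tip 0.1016
w2 floor grey 84.0
0.035 [2.7 1.5 0.9]
0.045 [2.8 1.7 1. ]
-0.035 [1.7 1.5 0.1]
-0.045 [2.1 1.2 0.2]
far rib inner edge x -0.02 17.679688 83.268555
far rib inner edge x -0.02 17.238281 83.21826
far rib inner edge x -0.02 17.289062 83.18555
top0 floor grey 105.0
0.035 [-0.7 -0.9 -1.2]
0.045 [-1.1 -0.6 -0.5]
-0.035 [-1.6 -1.3 -1.6]
-0.045 [-1.3 -1.9 -2.3]
far rib inner edge x 0.019 50.5 105.49219
far rib inner edge x 0.0205 49.56836 104.81543
far rib inner edge x 0.0185 48.32617 106.00391
(0.56, 0.16, 0.2, 0.3) -> [-0.513  0.976 -0.406] rz 0.945
(0.4973, 0.2825, 0.1, 0.456) -> [-0.251  0.49  -0.4  ] rz 0.298
(0.4973, 0.2825, 0.009, 0.456) -> [ 0.     0.    -0.364] rz 0.0
```

apply_moves:
  jaw: 0.27
  newtons: 20
  steps:
    - {"translation": [-0.07,0.13,-0.05],"rotation": [0,0,0.12]}
    - {"translation": [-0.13,0.25,-0.1],"rotation": [0,0,0.24]}
    - {"translation": [-0.2,0.38,-0.15],"rotation": [0,0,0.37]}
    - {"translation": [-0.26,0.5,-0.2],"rotation": [0,0,0.48]}
    - {"translation": [-0.33,0.63,-0.25],"rotation": [0,0,0.6]}
    - {"translation": [-0.39,0.75,-0.3],"rotation": [0,0,0.72]}
    - {"translation": [-0.45,0.87,-0.35],"rotation": [0,0,0.84]}
    - {"translation": [-0.513,0.976,-0.406],"rotation": [0,0,0.945]}
    - {"translation": [-0.513,0.976,-0.406],"rotation": [0,0,0.945]}
    - {"translation": [-0.513,0.976,-0.406],"rotation": [0,0,0.945]}

```text
t: 4.37
eef_pos: [0.5588, 0.1601, 0.1996]
ee_rot: [3.141, 0.001, 0.301]
force: [0.2, -0.6, 0.6]
width: 0.0331
gripper_force: 0.0
```

apply_moves:
  steps:
    - {"translation": [-0.06,0.12,-0.1],"rotation": [0,0,0.08]}
    - {"translation": [-0.12,0.25,-0.2],"rotation": [0,0,0.16]}
    - {"translation": [-0.19,0.37,-0.3],"rotation": [0,0,0.24]}
    - {"translation": [-0.251,0.49,-0.4],"rotation": [0,0,0.298]}
    - {"translation": [-0.251,0.49,-0.4],"rotation": [0,0,0.298]}
    - {"translation": [-0.251,0.49,-0.4],"rotation": [0,0,0.298]}
    - {"translation": [-0.251,0.49,-0.4],"rotation": [0,0,0.298]}
    - {"translation": [-0.251,0.49,-0.4],"rotation": [0,0,0.298]}
    - {"translation": [-0.251,0.49,-0.4],"rotation": [0,0,0.298]}
    - {"translation": [-0.251,0.49,-0.4],"rotation": [0,0,0.298]}

```text
t: 5.2
eef_pos: [0.4981, 0.2804, 0.101]
ee_rot: [-3.141, -0.002, 0.452]
force: [-0.4, 0.5, -0.2]
width: 0.032
gripper_force: 0.0
```

```bash
python3 - <<'E'
from h import *
im=grab_frame("wrist");cv2.imwrite("pics/w3.png",im)
im2=grab_frame("side")
cv2.imwrite("pics/w3v.png",np.hstack([im[100:384],cv2.resize(im2[130:360,170:380],(288,284))]))
s=get_state();print(s['eef_pos'].round(4),s['ee_rot'].round(3),s['t'])
E
```

```text
[0.4978 0.2805 0.1007] [-3.141e+00 -1.000e-03  4.520e-01] 5.3
```

View pics/w3v.png

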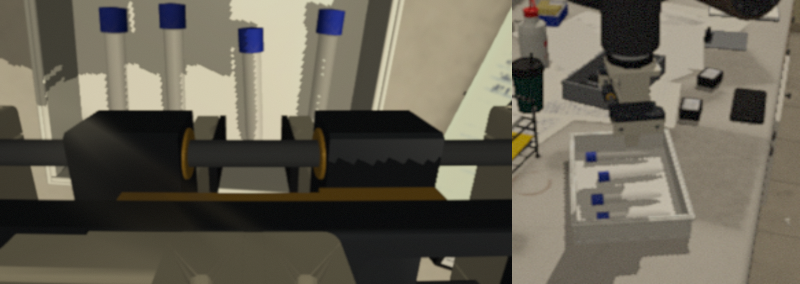

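```bash
cat > caps.py <<'E'
from h import *
s=get_state();c=camera_model("wrist");im=grab_frame("wrist")
hsv=cv2.cvtColor(im,cv2.COLOR_BGR2HSV);m=cv2.inRange(hsv,(110,120,60),(130,255,255))
n,l,st,ce=cv2.connectedComponentsWithStats(m)
e=s['eef_pos'];a=s['ee_rot'][2]
for i in range(1,n):
    if st[i,4]>60 and st[i,0]>0:
        x,y,w,h,_=st[i]
        P=pix2w(c,ce[i][0],ce[i][1],.022);F=pix2w(c,x+w/2,y,.022);d=P-e
        print("cap",ce[i].round(0),P[:2].round(4),"far end",F[:2].round(4),"in tool axes",(d[0]*np.cos(a)+d[1]*np.sin(a)).round(4),(-d[0]*np.sin(a)+d[1]*np.cos(a)).round(4))
E
python3 caps.py
```

```text
cap [170. 115.] [0.5268 0.369 ] far end [0.535  0.3715] in tool axes 0.0648 0.067
cap [109. 119.] [0.5032 0.4119] far end [0.5119 0.4144] in tool axes 0.0623 0.1158
cap [332. 121.] [0.5787 0.2509] far end [0.5873 0.2551] in tool axes 0.0599 -0.062
cap [251. 139.] [0.5377 0.3026] far end [0.5457 0.3066] in tool axes 0.0456 0.0024
```

apply_moves:
  steps:
    - {"translation": [-0.02,0,-0.12],"rotation": [0,0,0]}
    - {"translation": [-0.02,0,-0.24],"rotation": [0,0,0]}
    - {"translation": [-0.02,0,-0.32],"rotation": [0,0,0]}
    - {"translation": [-0.02,0,-0.367],"rotation": [0,0,0]}
    - {"translation": [-0.02,0,-0.367],"rotation": [0,0,0]}
    - {"translation": [-0.02,0,-0.367],"rotation": [0,0,0]}
    - {"translation": [-0.02,0,-0.367],"rotation": [0,0,0]}
    - {"translation": [-0.02,0,-0.367],"rotation": [0,0,0]}
    - {"translation": [-0.02,0,-0.367],"rotation": [0,0,0]}
    - {"translation": [-0.02,0,-0.367],"rotation": [0,0,0]}

```text
t: 6.18
eef_pos: [0.4923, 0.2812, 0.0088]
ee_rot: [-3.141, -0.001, 0.454]
force: [0.8, -0.2, -0.3]
width: 0.032
gripper_force: 0.0
```

apply_moves:
  jaw: 1
  newtons: 20
  steps:
    - {"translation": [0,0,0],"rotation": [0,0,0]}
    - {"translation": [0,0,0],"rotation": [0,0,0]}
    - {"translation": [0,0,0],"rotation": [0,0,0]}
    - {"translation": [0,0,0],"rotation": [0,0,0]}
    - {"translation": [0,0,0],"rotation": [0,0,0]}
    - {"translation": [0,0,0],"rotation": [0,0,0]}
    - {"translation": [0,0,0.08],"rotation": [0,0,0]}
    - {"translation": [0,0,0.2],"rotation": [0,0,0]}
    - {"translation": [0,0,0.32],"rotation": [0,0,0]}
    - {"translation": [0,0,0.4],"rotation": [0,0,0]}

```text
t: 7.02
eef_pos: [0.4928, 0.2815, 0.1108]
ee_rot: [-3.141, -0.002, 0.454]
force: [0.6, 0.7, 0.1]
width: 0.0209
gripper_force: 19.9
```

```bash
python3 - <<'E'
from h import *
from plan import plan
s=get_state();print(s['eef_pos'].round(4),s['ee_rot'].round(3),s['width'],s['gripper_force'],s['t'])
plan((*s['eef_pos'],s['ee_rot'][2]),[(.56,.09,.16,.0),(.6229,-.0903,.12,-.193),(.6229,-.0903,.0115,-.193)])
E
```

```text
[0.4928 0.2815 0.1108] [-3.141e+00 -2.000e-03  4.540e-01] 0.020934742708552254 19.88504648208618 7.0167
(0.56, 0.09, 0.16, 0.0) -> [ 0.269 -0.766  0.197] rz -0.867
(0.6229, -0.0903, 0.12, -0.193) -> [ 0.252 -0.721 -0.16 ] rz -0.369
(0.6229, -0.0903, 0.0115, -0.193) -> [ 0.     0.    -0.434] rz 0.0
```

apply_moves:
  steps:
    - {"translation": [0.03,-0.09,0.08],"rotation": [0,0,-0.1]}
    - {"translation": [0.06,-0.18,0.14],"rotation": [0,0,-0.2]}
    - {"translation": [0.1,-0.28,0.2],"rotation": [0,0,-0.32]}
    - {"translation": [0.13,-0.38,0.2],"rotation": [0,0,-0.44]}
    - {"translation": [0.17,-0.48,0.2],"rotation": [0,0,-0.55]}
    - {"translation": [0.2,-0.58,0.2],"rotation": [0,0,-0.66]}
    - {"translation": [0.24,-0.68,0.2],"rotation": [0,0,-0.77]}
    - {"translation": [0.269,-0.766,0.2],"rotation": [0,0,-0.867]}
    - {"translation": [0.269,-0.766,0.2],"rotation": [0,0,-0.867]}
    - {"translation": [0.269,-0.766,0.2],"rotation": [0,0,-0.867]}

```text
t: 7.85
eef_pos: [0.5595, 0.0883, 0.158]
ee_rot: [3.142, 0.0, -0.002]
force: [-0.1, -0.7, -0.0]
width: 0.0212
gripper_force: 19.9
```

apply_moves:
  steps:
    - {"translation": [0.04,-0.1,0],"rotation": [0,0,-0.05]}
    - {"translation": [0.07,-0.2,0],"rotation": [0,0,-0.1]}
    - {"translation": [0.11,-0.3,0],"rotation": [0,0,-0.15]}
    - {"translation": [0.14,-0.4,0],"rotation": [0,0,-0.2]}
    - {"translation": [0.18,-0.5,0],"rotation": [0,0,-0.25]}
    - {"translation": [0.21,-0.6,-0.04],"rotation": [0,0,-0.3]}
    - {"translation": [0.252,-0.721,-0.1],"rotation": [0,0,-0.369]}
    - {"translation": [0.252,-0.721,-0.16],"rotation": [0,0,-0.369]}
    - {"translation": [0.252,-0.721,-0.16],"rotation": [0,0,-0.369]}
    - {"translation": [0.252,-0.721,-0.16],"rotation": [0,0,-0.369]}

```text
t: 8.68
eef_pos: [0.6217, -0.0903, 0.1174]
ee_rot: [3.141, 0.002, -0.193]
force: [-0.3, 0.2, 0.2]
width: 0.0206
gripper_force: 19.9
```

apply_moves:
  steps:
    - {"translation": [0,0,-0.1],"rotation": [0,0,0]}
    - {"translation": [0,0,-0.2],"rotation": [0,0,0]}
    - {"translation": [0,0,-0.26],"rotation": [0,0,0]}
    - {"translation": [0,0,-0.3],"rotation": [0,0,0]}
    - {"translation": [0,0,-0.34],"rotation": [0,0,0]}
    - {"translation": [0,0,-0.37],"rotation": [0,0,0]}
    - {"translation": [0,0,-0.39],"rotation": [0,0,0]}
    - {"translation": [0,0,-0.41],"rotation": [0,0,0]}
    - {"translation": [0,0,-0.43],"rotation": [0,0,0]}
    - {"translation": [0,0,-0.43],"rotation": [0,0,0]}

```text
t: 9.52
eef_pos: [0.6221, -0.0908, 0.0102]
ee_rot: [3.141, 0.001, -0.194]
force: [0.7, -0.1, 0.0]
width: 0.0208
gripper_force: 19.9
```

```bash
python3 - <<'E'
from h import *
im=grab_frame("wrist");cv2.imwrite("pics/w4.png",im)
s=get_state();print(s['eef_pos'].round(4),s['ee_rot'].round(3),s['force'],s['moment'],s['t'],s['width'])
t=grab_frame("top");cv2.imwrite("pics/t4.png",t)
cv2.imwrite("pics/w4v.png",cv2.resize(im[60:300],None,fx=1.5,fy=1.5))
E
```

```text
[ 0.6223 -0.0909  0.0106] [ 3.141  0.    -0.193] [ 0.23144642  0.16142156 -0.3983139 ] [-0.03446262  0.0346506   0.03119582] 9.5667 0.02094666548446665
```

View pics/w4v.png

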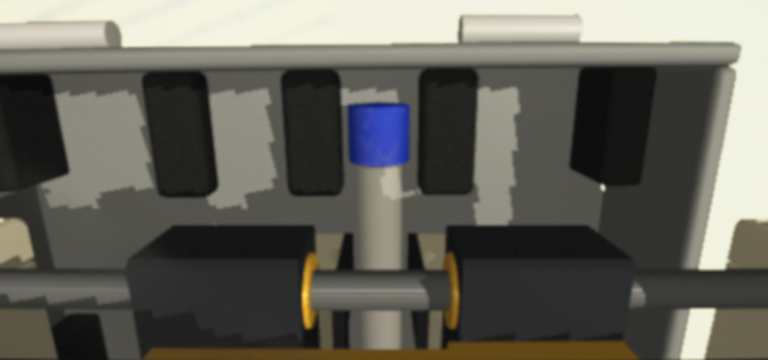

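apply_moves:
  jaw: 0.39
  steps:
    - {"translation": [0,0,0],"rotation": [0,0,0]}
    - {"translation": [0,0,0],"rotation": [0,0,0]}
    - {"translation": [0,0,0],"rotation": [0,0,0]}
    - {"translation": [0,0,0],"rotation": [0,0,0]}
    - {"translation": [0,0,0.05],"rotation": [0,0,0]}
    - {"translation": [0,0,0.12],"rotation": [0,0,0]}
    - {"translation": [0,0,0.24],"rotation": [0,0,0]}
    - {"translation": [0,0,0.36],"rotation": [0,0,0]}
    - {"translation": [0,0,0.48],"rotation": [0,0,0]}
    - {"translation": [0,0,0.48],"rotation": [0,0,0]}

```text
t: 10.45
eef_pos: [0.6261, -0.0909, 0.1378]
ee_rot: [-3.14, -0.01, -0.192]
force: [1.4, 0.4, 0.8]
width: 0.0267
gripper_force: 0.0
```

```bash
python3 caps.py; python3 - <<'E'
from h import *
from plan import plan
s=get_state()
d=.003
plan((*s['eef_pos'],s['ee_rot'][2]),[(.55,.14,.13,.2),(.4799,.3479,.1,.405),(.4799,.3479,.009,.405),(.4799,.3479,.13,.405),(.55,.15,.13,.1),(.6321,-.0431,.12,-.193),(.6321,-.0431,.0115,-.193)])
E
```

```text
cap [495.  34.] [ 0.7178 -0.3239] far end [ 0.7443 -0.3266] in tool axes 0.1346 -0.2112
cap [253. 135.] [ 0.6716 -0.0987] far end [ 0.6814 -0.101 ] in tool axes 0.0462 0.0011
(0.55, 0.14, 0.13, 0.2) -> [-0.299  0.923 -0.02 ] rz 0.75
(0.4799, 0.3479, 0.1, 0.405) -> [-0.28   0.832 -0.12 ] rz 0.392
(0.4799, 0.3479, 0.009, 0.405) -> [ 0.     0.    -0.364] rz 0.0
(0.4799, 0.3479, 0.13, 0.405) -> [0.    0.    0.484] rz 0.0
(0.55, 0.15, 0.13, 0.1) -> [ 0.28  -0.792  0.   ] rz -0.583
(0.6321, -0.0431, 0.12, -0.193) -> [ 0.328 -0.772 -0.04 ] rz -0.56
(0.6321, -0.0431, 0.0115, -0.193) -> [ 0.     0.    -0.434] rz 0.0
```

apply_moves:
  jaw: 0.27
  steps:
    - {"translation": [-0.03,0.1,0],"rotation": [0,0,0.08]}
    - {"translation": [-0.07,0.22,0],"rotation": [0,0,0.17]}
    - {"translation": [-0.11,0.34,0],"rotation": [0,0,0.27]}
    - {"translation": [-0.15,0.46,0],"rotation": [0,0,0.37]}
    - {"translation": [-0.18,0.58,0],"rotation": [0,0,0.47]}
    - {"translation": [-0.22,0.7,0],"rotation": [0,0,0.57]}
    - {"translation": [-0.26,0.82,0],"rotation": [0,0,0.66]}
    - {"translation": [-0.289,0.923,0],"rotation": [0,0,0.75]}
    - {"translation": [-0.289,0.923,0],"rotation": [0,0,0.75]}
    - {"translation": [-0.289,0.923,0],"rotation": [0,0,0.75]}

```text
t: 11.33
eef_pos: [0.5494, 0.1412, 0.1302]
ee_rot: [3.141, 0.001, 0.202]
force: [-0.5, 0.1, 0.2]
width: 0.0323
gripper_force: 0.0
```

apply_moves:
  steps:
    - {"translation": [-0.04,0.12,0],"rotation": [0,0,0.05]}
    - {"translation": [-0.08,0.24,0],"rotation": [0,0,0.1]}
    - {"translation": [-0.12,0.36,0],"rotation": [0,0,0.16]}
    - {"translation": [-0.16,0.48,0],"rotation": [0,0,0.22]}
    - {"translation": [-0.2,0.6,-0.03],"rotation": [0,0,0.28]}
    - {"translation": [-0.24,0.72,-0.08],"rotation": [0,0,0.34]}
    - {"translation": [-0.28,0.832,-0.12],"rotation": [0,0,0.392]}
    - {"translation": [-0.28,0.832,-0.12],"rotation": [0,0,0.392]}
    - {"translation": [-0.28,0.832,-0.12],"rotation": [0,0,0.392]}
    - {"translation": [-0.28,0.832,-0.12],"rotation": [0,0,0.392]}

```text
t: 12.17
eef_pos: [0.4803, 0.3471, 0.1003]
ee_rot: [3.141, 0.001, 0.404]
force: [0.8, 0.0, -0.6]
width: 0.0325
gripper_force: 0.0
```

```bash
python3 caps.py; python3 -c "
from station import *
s=get_state();print(s['eef_pos'],s['ee_rot'])"
```

```text
cap [411. 130.] [0.5785 0.2514] far end [0.5868 0.2567] in tool axes 0.0528 -0.1265
cap [252. 132.] [0.5267 0.3689] far end [0.5354 0.3724] in tool axes 0.0513 0.0018
cap [190. 138.] [0.5028 0.4126] far end [0.5113 0.4152] in tool axes 0.0465 0.0514
[0.48053048 0.34686384 0.10066533] [3.14125175e+00 4.97693520e-04 4.03025108e-01]
```

apply_moves:
  steps:
    - {"translation": [0,0,-0.12],"rotation": [0,0,0]}
    - {"translation": [0,0,-0.24],"rotation": [0,0,0]}
    - {"translation": [0,0,-0.32],"rotation": [0,0,0]}
    - {"translation": [0,0,-0.365],"rotation": [0,0,0]}
    - {"translation": [0,0,-0.365],"rotation": [0,0,0]}
    - {"translation": [0,0,-0.365],"rotation": [0,0,0]}
    - {"translation": [0,0,-0.365],"rotation": [0,0,0]}
    - {"translation": [0,0,-0.365],"rotation": [0,0,0]}
    - {"translation": [0,0,-0.365],"rotation": [0,0,0]}
    - {"translation": [0,0,-0.365],"rotation": [0,0,0]}

```text
t: 13.05
eef_pos: [0.4805, 0.3485, 0.0106]
ee_rot: [-3.141, -0.002, 0.405]
force: [-0.2, 0.2, 0.6]
width: 0.0318
gripper_force: 0.0
```

apply_moves:
  jaw: 1
  newtons: 20
  steps:
    - {"translation": [0,0,0],"rotation": [0,0,0]}
    - {"translation": [0,0,0],"rotation": [0,0,0]}
    - {"translation": [0,0,0],"rotation": [0,0,0]}
    - {"translation": [0,0,0],"rotation": [0,0,0]}
    - {"translation": [0,0,0],"rotation": [0,0,0]}
    - {"translation": [0,0,0],"rotation": [0,0,0]}
    - {"translation": [0,0,0.08],"rotation": [0,0,0]}
    - {"translation": [0,0,0.2],"rotation": [0,0,0]}
    - {"translation": [0,0,0.32],"rotation": [0,0,0]}
    - {"translation": [0,0,0.4],"rotation": [0,0,0]}

```text
t: 13.88
eef_pos: [0.4807, 0.3485, 0.1119]
ee_rot: [-3.141, -0.002, 0.405]
force: [1.2, -0.0, 0.6]
width: 0.0208
gripper_force: 19.9
```

apply_moves:
  steps:
    - {"translation": [0.03,-0.08,0.08],"rotation": [0,0,-0.06]}
    - {"translation": [0.06,-0.18,0.14],"rotation": [0,0,-0.12]}
    - {"translation": [0.1,-0.28,0.16],"rotation": [0,0,-0.2]}
    - {"translation": [0.14,-0.4,0.16],"rotation": [0,0,-0.28]}
    - {"translation": [0.18,-0.5,0.16],"rotation": [0,0,-0.36]}
    - {"translation": [0.21,-0.6,0.16],"rotation": [0,0,-0.44]}
    - {"translation": [0.25,-0.7,0.16],"rotation": [0,0,-0.52]}
    - {"translation": [0.28,-0.79,0.16],"rotation": [0,0,-0.58]}
    - {"translation": [0.28,-0.79,0.16],"rotation": [0,0,-0.58]}
    - {"translation": [0.28,-0.79,0.16],"rotation": [0,0,-0.58]}

```text
t: 14.72
eef_pos: [0.5502, 0.1492, 0.1492]
ee_rot: [3.141, 0.001, 0.099]
force: [-0.1, 1.6, 0.3]
width: 0.0207
gripper_force: 19.9
```

```bash
python3 - <<'E'
from h import *
from plan import plan
s=get_state();print(s['eef_pos'],s['width'])
plan((*s['eef_pos'],s['ee_rot'][2]),[(.6321,-.0431,.12,-.193)])
E
```

```text
[0.55024892 0.14923332 0.14919502] 0.020724984013404828
(0.6321, -0.0431, 0.12, -0.193) -> [ 0.327 -0.769 -0.117] rz -0.557
```

apply_moves:
  steps:
    - {"translation": [0.04,-0.1,0],"rotation": [0,0,-0.07]}
    - {"translation": [0.08,-0.2,0],"rotation": [0,0,-0.14]}
    - {"translation": [0.13,-0.3,0],"rotation": [0,0,-0.21]}
    - {"translation": [0.17,-0.4,0],"rotation": [0,0,-0.28]}
    - {"translation": [0.21,-0.5,0],"rotation": [0,0,-0.36]}
    - {"translation": [0.26,-0.6,-0.03],"rotation": [0,0,-0.44]}
    - {"translation": [0.3,-0.7,-0.08],"rotation": [0,0,-0.5]}
    - {"translation": [0.327,-0.769,-0.117],"rotation": [0,0,-0.557]}
    - {"translation": [0.327,-0.769,-0.117],"rotation": [0,0,-0.557]}
    - {"translation": [0.327,-0.769,-0.117],"rotation": [0,0,-0.557]}

```text
t: 15.55
eef_pos: [0.6315, -0.042, 0.1191]
ee_rot: [3.141, 0.002, -0.191]
force: [0.3, 1.0, -0.6]
width: 0.021
gripper_force: 19.9
```

apply_moves:
  steps:
    - {"translation": [0,0,-0.1],"rotation": [0,0,0]}
    - {"translation": [0,0,-0.2],"rotation": [0,0,0]}
    - {"translation": [0,0,-0.26],"rotation": [0,0,0]}
    - {"translation": [0,0,-0.3],"rotation": [0,0,0]}
    - {"translation": [0,0,-0.34],"rotation": [0,0,0]}
    - {"translation": [0,0,-0.37],"rotation": [0,0,0]}
    - {"translation": [0,0,-0.39],"rotation": [0,0,0]}
    - {"translation": [0,0,-0.41],"rotation": [0,0,0]}
    - {"translation": [0,0,-0.43],"rotation": [0,0,0]}
    - {"translation": [0,0,-0.43],"rotation": [0,0,0]}

```text
t: 16.38
eef_pos: [0.6316, -0.0418, 0.0122]
ee_rot: [3.141, 0.001, -0.191]
force: [-0.3, -0.0, 1.0]
width: 0.0208
gripper_force: 19.9
```

apply_moves:
  jaw: 0.39
  steps:
    - {"translation": [0,0,0],"rotation": [0,0,0]}
    - {"translation": [0,0,0],"rotation": [0,0,0]}
    - {"translation": [0,0,0],"rotation": [0,0,0]}
    - {"translation": [0,0,0],"rotation": [0,0,0]}
    - {"translation": [0,0,0.05],"rotation": [0,0,0]}
    - {"translation": [0,0,0.12],"rotation": [0,0,0]}
    - {"translation": [0,0,0.24],"rotation": [0,0,0]}
    - {"translation": [0,0,0.36],"rotation": [0,0,0]}
    - {"translation": [0,0,0.48],"rotation": [0,0,0]}
    - {"translation": [0,0,0.48],"rotation": [0,0,0]}

```text
t: 17.22
eef_pos: [0.6356, -0.0416, 0.14]
ee_rot: [-3.139, -0.01, -0.19]
force: [1.6, -0.7, 0.4]
width: 0.0268
gripper_force: 0.0
```

```bash
python3 caps.py; python3 - <<'E'
from h import *
from plan import plan
s=get_state()
plan((.6323,-.0432,.1305,-.193),[(.53,.18,.13,.2),(.4568,.3912,.1,.385),(.4568,.3912,.0095,.385)])
E
```

```text
cap [254. 134.] [ 0.6818 -0.0499] far end [ 0.6908 -0.0519] in tool axes 0.0469 0.0006
cap [306. 135.] [ 0.6718 -0.0978] far end [ 0.6817 -0.0997] in tool axes 0.0461 -0.0483
(0.53, 0.18, 0.13, 0.2) -> [-0.409  0.893 -0.002] rz 0.751
(0.4568, 0.3912, 0.1, 0.385) -> [-0.293  0.845 -0.12 ] rz 0.353
(0.4568, 0.3912, 0.0095, 0.385) -> [ 0.     0.    -0.362] rz 0.0
```

apply_moves:
  jaw: 0.27
  steps:
    - {"translation": [-0.05,0.1,0],"rotation": [0,0,0.08]}
    - {"translation": [-0.1,0.22,0],"rotation": [0,0,0.17]}
    - {"translation": [-0.15,0.34,0],"rotation": [0,0,0.27]}
    - {"translation": [-0.2,0.45,0],"rotation": [0,0,0.37]}
    - {"translation": [-0.25,0.56,0],"rotation": [0,0,0.47]}
    - {"translation": [-0.3,0.67,0],"rotation": [0,0,0.57]}
    - {"translation": [-0.36,0.78,0],"rotation": [0,0,0.66]}
    - {"translation": [-0.406,0.888,0],"rotation": [0,0,0.75]}
    - {"translation": [-0.406,0.888,0],"rotation": [0,0,0.75]}
    - {"translation": [-0.406,0.888,0],"rotation": [0,0,0.75]}

```text
t: 18.1
eef_pos: [0.5295, 0.1814, 0.1324]
ee_rot: [3.142, 0.001, 0.204]
force: [0.6, -0.5, -0.5]
width: 0.0321
gripper_force: 0.0
```

apply_moves:
  steps:
    - {"translation": [-0.04,0.12,0],"rotation": [0,0,0.05]}
    - {"translation": [-0.08,0.24,0],"rotation": [0,0,0.1]}
    - {"translation": [-0.12,0.36,0],"rotation": [0,0,0.16]}
    - {"translation": [-0.16,0.48,0],"rotation": [0,0,0.22]}
    - {"translation": [-0.21,0.6,-0.03],"rotation": [0,0,0.28]}
    - {"translation": [-0.25,0.72,-0.08],"rotation": [0,0,0.34]}
    - {"translation": [-0.292,0.838,-0.12],"rotation": [0,0,0.353]}
    - {"translation": [-0.292,0.838,-0.12],"rotation": [0,0,0.353]}
    - {"translation": [-0.292,0.838,-0.12],"rotation": [0,0,0.353]}
    - {"translation": [-0.292,0.838,-0.12],"rotation": [0,0,0.353]}

```text
t: 18.93
eef_pos: [0.4576, 0.3888, 0.1023]
ee_rot: [3.141, 0.001, 0.386]
force: [0.1, -0.8, 0.8]
width: 0.0315
gripper_force: 0.0
```

```bash
python3 caps.py; python3 -c "
from station import *
import cv2
s=get_state();print(s['eef_pos'],s['ee_rot']);cv2.imwrite('pics/w5.png',grab_frame('wrist')[80:330])"
```

```text
cap [467. 121.] [0.5786 0.2512] far end [0.5868 0.2561] in tool axes 0.0603 -0.173
cap [249. 133.] [0.503  0.4116] far end [0.5116 0.4147] in tool axes 0.0506 0.0041
[0.45789091 0.38858306 0.10265809] [3.14118311e+00 4.72036712e-04 3.85393475e-01]
```

View pics/w5.png

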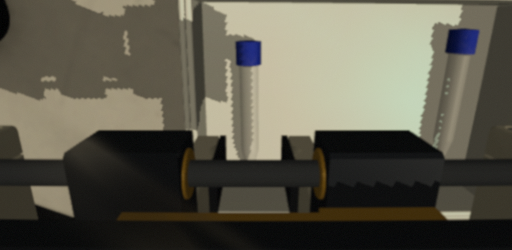

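apply_moves:
  steps:
    - {"translation": [0,0,-0.12],"rotation": [0,0,0]}
    - {"translation": [0,0,-0.24],"rotation": [0,0,0]}
    - {"translation": [0,0,-0.32],"rotation": [0,0,0]}
    - {"translation": [0,0,-0.37],"rotation": [0,0,0]}
    - {"translation": [0,0,-0.37],"rotation": [0,0,0]}
    - {"translation": [0,0,-0.37],"rotation": [0,0,0]}
    - {"translation": [0,0,-0.37],"rotation": [0,0,0]}
    - {"translation": [0,0,-0.37],"rotation": [0,0,0]}
    - {"translation": [0,0,-0.37],"rotation": [0,0,0]}
    - {"translation": [0,0,-0.37],"rotation": [0,0,0]}

```text
t: 19.87
eef_pos: [0.4578, 0.3902, 0.0114]
ee_rot: [-3.141, -0.001, 0.387]
force: [0.2, -0.3, -0.6]
width: 0.032
gripper_force: 0.0
```

apply_moves:
  jaw: 1
  newtons: 20
  steps:
    - {"translation": [0,0,0],"rotation": [0,0,0]}
    - {"translation": [0,0,0],"rotation": [0,0,0]}
    - {"translation": [0,0,0],"rotation": [0,0,0]}
    - {"translation": [0,0,0],"rotation": [0,0,0]}
    - {"translation": [0,0,0],"rotation": [0,0,0]}
    - {"translation": [0,0,0],"rotation": [0,0,0]}
    - {"translation": [0,0,0.08],"rotation": [0,0,0]}
    - {"translation": [0,0,0.2],"rotation": [0,0,0]}
    - {"translation": [0,0,0.32],"rotation": [0,0,0]}
    - {"translation": [0,0,0.4],"rotation": [0,0,0]}

```text
t: 20.7
eef_pos: [0.4579, 0.3902, 0.1127]
ee_rot: [-3.141, -0.002, 0.387]
force: [-0.4, 0.1, -0.2]
width: 0.021
gripper_force: 20.0
```

apply_moves:
  steps:
    - {"translation": [0.03,-0.08,0.08],"rotation": [0,0,-0.06]}
    - {"translation": [0.06,-0.18,0.14],"rotation": [0,0,-0.12]}
    - {"translation": [0.1,-0.28,0.16],"rotation": [0,0,-0.2]}
    - {"translation": [0.14,-0.4,0.16],"rotation": [0,0,-0.28]}
    - {"translation": [0.18,-0.5,0.16],"rotation": [0,0,-0.36]}
    - {"translation": [0.22,-0.6,0.16],"rotation": [0,0,-0.44]}
    - {"translation": [0.26,-0.7,0.16],"rotation": [0,0,-0.52]}
    - {"translation": [0.3,-0.79,0.16],"rotation": [0,0,-0.58]}
    - {"translation": [0.34,-0.79,0.16],"rotation": [0,0,-0.58]}
    - {"translation": [0.34,-0.79,0.16],"rotation": [0,0,-0.58]}

```text
t: 21.53
eef_pos: [0.5438, 0.1911, 0.1501]
ee_rot: [3.141, -0.0, 0.081]
force: [0.1, 0.3, 0.0]
width: 0.0209
gripper_force: 20.0
```

```bash
python3 - <<'E'
from h import *
from plan import plan
s=get_state();print(s['eef_pos'],s['width'])
plan((*s['eef_pos'],s['ee_rot'][2]),[(.6413,.004,.12,-.193)])
E
```

```text
[0.54376023 0.19112563 0.15008202] 0.020917373576944173
(0.6413, 0.004, 0.12, -0.193) -> [ 0.39  -0.749 -0.12 ] rz -0.523
```

apply_moves:
  steps:
    - {"translation": [0.05,-0.1,0],"rotation": [0,0,-0.07]}
    - {"translation": [0.1,-0.2,0],"rotation": [0,0,-0.14]}
    - {"translation": [0.15,-0.3,0],"rotation": [0,0,-0.21]}
    - {"translation": [0.2,-0.4,0],"rotation": [0,0,-0.28]}
    - {"translation": [0.26,-0.5,0],"rotation": [0,0,-0.35]}
    - {"translation": [0.31,-0.6,-0.03],"rotation": [0,0,-0.42]}
    - {"translation": [0.36,-0.7,-0.08],"rotation": [0,0,-0.48]}
    - {"translation": [0.39,-0.749,-0.12],"rotation": [0,0,-0.523]}
    - {"translation": [0.39,-0.749,-0.12],"rotation": [0,0,-0.523]}
    - {"translation": [0.39,-0.749,-0.12],"rotation": [0,0,-0.523]}

```text
t: 22.37
eef_pos: [0.6393, 0.0048, 0.1189]
ee_rot: [3.141, 0.002, -0.191]
force: [0.8, 0.9, 0.2]
width: 0.0212
gripper_force: 20.0
```

apply_moves:
  steps:
    - {"translation": [0,0,-0.1],"rotation": [0,0,0]}
    - {"translation": [0,0,-0.2],"rotation": [0,0,0]}
    - {"translation": [0,0,-0.26],"rotation": [0,0,0]}
    - {"translation": [0,0,-0.3],"rotation": [0,0,0]}
    - {"translation": [0,0,-0.34],"rotation": [0,0,0]}
    - {"translation": [0,0,-0.37],"rotation": [0,0,0]}
    - {"translation": [0,0,-0.39],"rotation": [0,0,0]}
    - {"translation": [0,0,-0.41],"rotation": [0,0,0]}
    - {"translation": [0,0,-0.43],"rotation": [0,0,0]}
    - {"translation": [0,0,-0.43],"rotation": [0,0,0]}

```text
t: 23.2
eef_pos: [0.6396, 0.0049, 0.0122]
ee_rot: [3.141, 0.001, -0.191]
force: [0.0, -0.2, -1.6]
width: 0.021
gripper_force: 20.0
```

apply_moves:
  jaw: 0.39
  steps:
    - {"translation": [0,0,0],"rotation": [0,0,0]}
    - {"translation": [0,0,0],"rotation": [0,0,0]}
    - {"translation": [0,0,0],"rotation": [0,0,0]}
    - {"translation": [0,0,0],"rotation": [0,0,0]}
    - {"translation": [0,0,0.05],"rotation": [0,0,0]}
    - {"translation": [0,0,0.12],"rotation": [0,0,0]}
    - {"translation": [0,0,0.24],"rotation": [0,0,0]}
    - {"translation": [0,0,0.36],"rotation": [0,0,0]}
    - {"translation": [0,0,0.48],"rotation": [0,0,0]}
    - {"translation": [0,0,0.48],"rotation": [0,0,0]}

```text
t: 24.03
eef_pos: [0.6437, 0.0053, 0.1411]
ee_rot: [-3.138, -0.011, -0.19]
force: [2.0, 0.2, 0.7]
width: 0.0266
gripper_force: 0.0
```

```bash
python3 caps.py; python3 - <<'E'
from h import *
from plan import plan
s=get_state();print(s['eef_pos'],s['width'])
# t3 mid from far end, shifted 2.5 mm inwards
a=.3;m=np.array([.5868,.2560])-.06*np.array([np.cos(a),np.sin(a)])+.0025*np.array([-np.sin(a),np.cos(a)]);print(m)
plan((.6413,.0045,.132,-.193),[(.59,.12,.13,.05),(*m,.1,a)])
E
```

```text
cap [303. 133.] [ 0.6819 -0.0491] far end [ 0.6911 -0.0506] in tool axes 0.0478 -0.0462
cap [355. 134.] [ 0.6719 -0.0972] far end [ 0.682  -0.0986] in tool axes 0.0471 -0.0954
cap [255. 135.] [ 0.6886 -0.0039] far end [ 0.6978 -0.006 ] in tool axes 0.0459 -0.0006
cap [ 46. 279.] [0.5788 0.2511] far end [0.5883 0.2467] in tool axes -0.11 0.2292
[0.64238539 0.00543377 0.13813924] 0.026789834704509373
[0.52874101 0.24065713]
(0.59, 0.12, 0.13, 0.05) -> [-0.205  0.462 -0.008] rz 0.464
(np.float64(0.5287410101358103), np.float64(0.24065712882313364), 0.1, 0.3) -> [-0.245  0.483 -0.12 ] rz 0.477
```

apply_moves:
  jaw: 0.27
  steps:
    - {"translation": [-0.05,0.1,0],"rotation": [0,0,0.1]}
    - {"translation": [-0.1,0.22,0],"rotation": [0,0,0.22]}
    - {"translation": [-0.16,0.34,0],"rotation": [0,0,0.34]}
    - {"translation": [-0.22,0.46,0],"rotation": [0,0,0.46]}
    - {"translation": [-0.28,0.58,0],"rotation": [0,0,0.58]}
    - {"translation": [-0.33,0.7,0],"rotation": [0,0,0.7]}
    - {"translation": [-0.39,0.82,-0.03],"rotation": [0,0,0.82]}
    - {"translation": [-0.45,0.945,-0.12],"rotation": [0,0,0.94]}
    - {"translation": [-0.45,0.945,-0.12],"rotation": [0,0,0.94]}
    - {"translation": [-0.45,0.945,-0.12],"rotation": [0,0,0.94]}

```text
t: 24.92
eef_pos: [0.5257, 0.2422, 0.1017]
ee_rot: [3.141, 0.002, 0.304]
force: [-0.1, 0.3, 0.4]
width: 0.0319
gripper_force: 0.0
```

```bash
python3 caps.py; python3 -c "
from station import *
import cv2
s=get_state();print(s['eef_pos'],s['ee_rot']);cv2.imwrite('pics/w6.png',grab_frame('wrist')[80:330])"
```

```text
cap [265. 129.] [0.5792 0.2501] far end [0.5881 0.253 ] in tool axes 0.0534 -0.0084
[0.52672083 0.24156024 0.10252491] [3.14092364e+00 1.14301374e-03 3.02753750e-01]
```

View pics/w6.png

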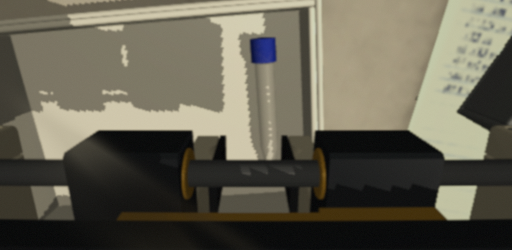

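apply_moves:
  jaw: 0.32
  steps:
    - {"translation": [0.01,-0.023,0],"rotation": [0,0,0]}
    - {"translation": [0.01,-0.023,-0.1],"rotation": [0,0,0]}
    - {"translation": [0.01,-0.023,-0.2],"rotation": [0,0,0]}
    - {"translation": [0.01,-0.023,-0.28],"rotation": [0,0,0]}
    - {"translation": [0.01,-0.023,-0.34],"rotation": [0,0,0]}
    - {"translation": [0.01,-0.023,-0.366],"rotation": [0,0,0]}
    - {"translation": [0.01,-0.023,-0.366],"rotation": [0,0,0]}
    - {"translation": [0.01,-0.023,-0.366],"rotation": [0,0,0]}
    - {"translation": [0.01,-0.023,-0.366],"rotation": [0,0,0]}
    - {"translation": [0.01,-0.023,-0.366],"rotation": [0,0,0]}

```text
t: 25.85
eef_pos: [0.5307, 0.2358, 0.0126]
ee_rot: [-3.141, -0.002, 0.301]
force: [-0.1, -0.5, 0.6]
width: 0.0297
gripper_force: 0.0
```

apply_moves:
  jaw: 1
  newtons: 20
  steps:
    - {"translation": [0,0,0],"rotation": [0,0,0]}
    - {"translation": [0,0,0],"rotation": [0,0,0]}
    - {"translation": [0,0,0],"rotation": [0,0,0]}
    - {"translation": [0,0,0],"rotation": [0,0,0]}
    - {"translation": [0,0,0],"rotation": [0,0,0]}
    - {"translation": [0,0,0],"rotation": [0,0,0]}
    - {"translation": [0,0,0.08],"rotation": [0,0,0]}
    - {"translation": [0,0,0.2],"rotation": [0,0,0]}
    - {"translation": [0,0,0.32],"rotation": [0,0,0]}
    - {"translation": [0,0,0.4],"rotation": [0,0,0]}

```text
t: 26.68
eef_pos: [0.5305, 0.236, 0.114]
ee_rot: [-3.141, -0.002, 0.302]
force: [0.8, 1.2, 0.5]
width: 0.0208
gripper_force: 19.6
```

apply_moves:
  steps:
    - {"translation": [0.01,-0.08,0.08],"rotation": [0,0,-0.08]}
    - {"translation": [0.03,-0.16,0.16],"rotation": [0,0,-0.16]}
    - {"translation": [0.06,-0.28,0.18],"rotation": [0,0,-0.26]}
    - {"translation": [0.09,-0.4,0.18],"rotation": [0,0,-0.36]}
    - {"translation": [0.12,-0.52,0.18],"rotation": [0,0,-0.46]}
    - {"translation": [0.15,-0.64,0.18],"rotation": [0,0,-0.56]}
    - {"translation": [0.18,-0.76,0.18],"rotation": [0,0,-0.66]}
    - {"translation": [0.2,-0.86,0.18],"rotation": [0,0,-0.76]}
    - {"translation": [0.2,-0.86,0.18],"rotation": [0,0,-0.76]}
    - {"translation": [0.2,-0.86,0.18],"rotation": [0,0,-0.76]}

```text
t: 27.52
eef_pos: [0.5798, 0.0192, 0.1561]
ee_rot: [3.142, 0.0, -0.099]
force: [-0.1, 0.3, -0.8]
width: 0.021
gripper_force: 19.6
```

```bash
python3 - <<'E'
from h import *
from plan import plan
s=get_state();print(s['eef_pos'],s['width'])
plan((*s['eef_pos'],s['ee_rot'][2]),[(.6145,-.1365,.12,-.193)])
E
```

```text
[0.57980156 0.01920153 0.15605677] 0.02097240097287362
(0.6145, -0.1365, 0.12, -0.193) -> [ 0.139 -0.623 -0.144] rz -0.18
```

apply_moves:
  steps:
    - {"translation": [0.02,-0.1,0],"rotation": [0,0,-0.03]}
    - {"translation": [0.04,-0.2,0],"rotation": [0,0,-0.06]}
    - {"translation": [0.07,-0.32,0],"rotation": [0,0,-0.09]}
    - {"translation": [0.1,-0.44,-0.03],"rotation": [0,0,-0.12]}
    - {"translation": [0.12,-0.54,-0.08],"rotation": [0,0,-0.15]}
    - {"translation": [0.139,-0.623,-0.144],"rotation": [0,0,-0.18]}
    - {"translation": [0.139,-0.623,-0.144],"rotation": [0,0,-0.18]}
    - {"translation": [0.139,-0.623,-0.144],"rotation": [0,0,-0.18]}
    - {"translation": [0.139,-0.623,-0.144],"rotation": [0,0,-0.18]}
    - {"translation": [0.139,-0.623,-0.144],"rotation": [0,0,-0.18]}

```text
t: 28.35
eef_pos: [0.6152, -0.1341, 0.121]
ee_rot: [-3.141, -0.001, -0.189]
force: [0.7, 0.4, -0.3]
width: 0.0207
gripper_force: 19.6
```

apply_moves:
  steps:
    - {"translation": [0,0,-0.1],"rotation": [0,0,0]}
    - {"translation": [0,0,-0.2],"rotation": [0,0,0]}
    - {"translation": [0,0,-0.26],"rotation": [0,0,0]}
    - {"translation": [0,0,-0.3],"rotation": [0,0,0]}
    - {"translation": [0,0,-0.34],"rotation": [0,0,0]}
    - {"translation": [0,0,-0.37],"rotation": [0,0,0]}
    - {"translation": [0,0,-0.39],"rotation": [0,0,0]}
    - {"translation": [0,0,-0.41],"rotation": [0,0,0]}
    - {"translation": [0,0,-0.425],"rotation": [0,0,0]}
    - {"translation": [0,0,-0.425],"rotation": [0,0,0]}

```text
t: 29.18
eef_pos: [0.6149, -0.1353, 0.0139]
ee_rot: [-3.142, -0.0, -0.191]
force: [0.0, -0.0, -0.2]
width: 0.0204
gripper_force: 20.0
```

apply_moves:
  jaw: 0.39
  steps:
    - {"translation": [0,0,0],"rotation": [0,0,0]}
    - {"translation": [0,0,0],"rotation": [0,0,0]}
    - {"translation": [0,0,0],"rotation": [0,0,0]}
    - {"translation": [0,0,0],"rotation": [0,0,0]}
    - {"translation": [0,0,0.05],"rotation": [0,0,0]}
    - {"translation": [0,0,0.12],"rotation": [0,0,0]}
    - {"translation": [0,0,0.24],"rotation": [0,0,0]}
    - {"translation": [0,0,0.36],"rotation": [0,0,0]}
    - {"translation": [0,0,0.48],"rotation": [0,0,0]}
    - {"translation": [0,0,0.48],"rotation": [0,0,0]}

```text
t: 30.02
eef_pos: [0.6183, -0.1357, 0.1411]
ee_rot: [-3.141, -0.01, -0.19]
force: [1.0, -0.1, 0.8]
width: 0.0269
gripper_force: 0.0
```

```bash
python3 caps.py; python3 - <<'E'
from h import *
from plan import plan
s=get_state();print(s['eef_pos'],s['width'])
plan((.6145,-.136,.133,-.193),[(.55,-.38,.25,-.1)])
E
```

```text
cap [468.  27.] [ 0.7205 -0.3466] far end [ 0.7433 -0.3422] in tool axes 0.1402 -0.1879
cap [500. 111.] [ 0.6423 -0.3761] far end [ 0.6509 -0.3745] in tool axes 0.069 -0.2315
cap [254. 134.] [ 0.6647 -0.1441] far end [ 0.6743 -0.1463] in tool axes 0.0472 0.0005
cap [154. 135.] [ 0.6815 -0.0514] far end [ 0.6903 -0.0544] in tool axes 0.0462 0.0947
cap [206. 135.] [ 0.6716 -0.0995] far end [ 0.681  -0.1021] in tool axes 0.0456 0.0456
cap [107. 137.] [ 0.6882 -0.0063] far end [ 0.6972 -0.0095] in tool axes 0.0443 0.1402
[ 0.61698157 -0.13534166  0.13824406] 0.0267821756524433
(0.55, -0.38, 0.25, -0.1) -> [-0.258 -0.976  0.468] rz 0.178
```

apply_moves:
  jaw: -0.2
  steps:
    - {"translation": [0,0,0.1],"rotation": [0,0,-0.1]}
    - {"translation": [-0.05,-0.08,0.2],"rotation": [0,0,-0.2]}
    - {"translation": [-0.1,-0.16,0.3],"rotation": [0,0,-0.3]}
    - {"translation": [-0.18,-0.24,0.4],"rotation": [0,0,-0.42]}
    - {"translation": [-0.26,-0.32,0.46],"rotation": [0,0,-0.54]}
    - {"translation": [-0.34,-0.4,0.46],"rotation": [0,0,-0.66]}
    - {"translation": [-0.42,-0.48,0.46],"rotation": [0,0,-0.78]}
    - {"translation": [-0.5,-0.56,0.46],"rotation": [0,0,-0.9]}
    - {"translation": [-0.58,-0.64,0.46],"rotation": [0,0,-1]}
    - {"translation": [-0.58,-0.76,0.46],"rotation": [0,0,-1]}

```text
t: 30.9
eef_pos: [0.4664, -0.3249, 0.2493]
ee_rot: [-3.141, 0.001, -0.718]
force: [1.2, 0.1, 0.1]
width: 0.0527
gripper_force: 0.0
```

apply_moves:
  steps:
    - {"translation": [0,0,0],"rotation": [0,0,-0.2]}
    - {"translation": [0,0,0],"rotation": [0,0,-0.4]}
    - {"translation": [0,0,0],"rotation": [0,0,-0.6]}
    - {"translation": [0,0,0],"rotation": [0,0,-0.8]}
    - {"translation": [0,0,0],"rotation": [0,0,-1]}
    - {"translation": [0,0,0],"rotation": [0,0,-1]}
    - {"translation": [0,0,0],"rotation": [0,0,-1]}
    - {"translation": [0,0,0],"rotation": [0,0,-1]}
    - {"translation": [0,0,0],"rotation": [0,0,-1]}
    - {"translation": [0,0,0],"rotation": [0,0,-1]}

```text
t: 31.73
eef_pos: [0.4696, -0.3252, 0.2489]
ee_rot: [3.141, 0.0, -1.236]
force: [-0.5, -0.2, 0.6]
width: 0.0525
gripper_force: 0.0
```

apply_moves:
  steps:
    - {"translation": [0,0,0],"rotation": [0,0,-0.2]}
    - {"translation": [0,0,0],"rotation": [0,0,-0.4]}
    - {"translation": [0,0,0],"rotation": [0,0,-0.5]}
    - {"translation": [0,0,0],"rotation": [0,0,-0.5]}
    - {"translation": [0,0,0],"rotation": [0,0,-0.5]}
    - {"translation": [0,0,0],"rotation": [0,0,-0.5]}
    - {"translation": [0,0,0],"rotation": [0,0,-0.5]}
    - {"translation": [0,0,0],"rotation": [0,0,-0.5]}
    - {"translation": [0,0,0],"rotation": [0,0,-0.5]}
    - {"translation": [0,0,0],"rotation": [0,0,-0.5]}

```text
t: 32.57
eef_pos: [0.4697, -0.3253, 0.2491]
ee_rot: [-3.142, 0.0, -1.499]
force: [-1.0, -0.4, -1.0]
width: 0.0527
gripper_force: 0.0
```

```bash
python3 - <<'E'
from h import *
import json
s=get_state();c=camera_model("wrist");im=grab_frame("wrist");cv2.imwrite("pics/w7.png",im);t=grab_frame("top");cv2.imwrite("pics/t7.png",t)
json.dump({k:np.asarray(v).tolist() for k,v in c.items()},open("w7.json","w"))
print(s['eef_pos'],s['ee_rot'],s['q'].round(2),s['t'])
cv2.imwrite("pics/w7v.png",np.hstack([im,cv2.resize(t[180:290,210:380],(288,186)).repeat(1,0) if 0 else cv2.copyMakeBorder(cv2.resize(t[180:290,210:380],(288,186)),0,198,0,0,cv2.BORDER_CONSTANT)]))
E
```

```text
[ 0.46966355 -0.32527791  0.24906626] [-3.14154002e+00  2.43986170e-06 -1.49938879e+00] [-0.26  0.17 -0.19 -0.   -1.21  0.33] 32.5667
```

View pics/w7v.png

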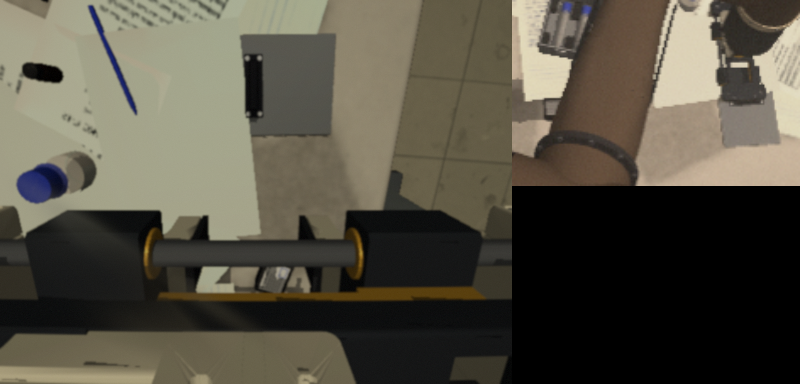

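```bash
python3 - <<'E'
from h import *
import json
from plan import plan
c=json.load(open("w7.json"));im=cv2.imread("pics/w7.png")
g=cv2.cvtColor(im,cv2.COLOR_BGR2GRAY)
m=(g<45).astype(np.uint8);m[:45]=0;m[135:]=0;m[:,:235]=0;m[:,:]*=1;m[:,275:]=0
n,l,st,ce=cv2.connectedComponentsWithStats(m);i=1+np.argmax(st[1:,4]);print(st[i],ce[i]);
ys,xs=np.nonzero(l==i);print("rect",cv2.minAreaRect(np.c_[xs,ys].astype(np.float32)))
x,y,w,h,_=st[i];u0=x+w/2-.5
print("far",pix2w(c,u0,y,.029),"near top",pix2w(c,u0,y+h-1,.029),"near bottom",pix2w(c,u0,y+h-1,.004))
for u,v in((242,35),(335,34),(331,135),(244,132)):print((u,v),pix2w(c,u,v,.004).round(4))
d=pix2w(c,255,54,.029)-pix2w(c,254,117,.02);print("bar yaw",np.arctan2(d[1],d[0]))
top=camera_model("top");print("top est bar",pix2w(top,348.3-.4,239-.4,.029))
E
```

```text
[245  55  18  64 949] [253.59852476  86.21074816]
rect ((253.7342071533203, 86.46369934082031), (63.178558349609375, 16.84565544128418), 88.31531524658203)
far [ 0.47854251 -0.45584073  0.029     ] near top [ 0.47325507 -0.38157765  0.029     ] near bottom [ 0.47316147 -0.38071246  0.004     ]
(242, 35) [ 0.495  -0.4824  0.004 ]
(335, 34) [ 0.3773 -0.4923  0.004 ]
(331, 135) [ 0.3649 -0.3656  0.004 ]
(244, 132) [ 0.4848 -0.3611  0.004 ]
bar yaw -1.5151226864968093
top est bar [ 0.47005852 -0.41840701  0.029     ]
```

apply_moves:
  steps:
    - {"translation": [0.01,-0.1,-0.1],"rotation": [0,0,0.02]}
    - {"translation": [0.02,-0.2,-0.2],"rotation": [0,0,0.02]}
    - {"translation": [0.025,-0.3,-0.3],"rotation": [0,0,0.02]}
    - {"translation": [0.025,-0.375,-0.42],"rotation": [0,0,0.02]}
    - {"translation": [0.025,-0.375,-0.55],"rotation": [0,0,0.02]}
    - {"translation": [0.025,-0.375,-0.65],"rotation": [0,0,0.02]}
    - {"translation": [0.025,-0.375,-0.72],"rotation": [0,0,0.02]}
    - {"translation": [0.025,-0.375,-0.756],"rotation": [0,0,0.02]}
    - {"translation": [0.025,-0.375,-0.756],"rotation": [0,0,0.02]}
    - {"translation": [0.025,-0.375,-0.756],"rotation": [0,0,0.02]}

```text
t: 33.5
eef_pos: [0.4762, -0.4192, 0.0605]
ee_rot: [3.141, -0.0, -1.489]
force: [0.0, -0.4, 0.7]
width: 0.0523
gripper_force: 0.0
```

```bash
python3 - <<'E'
from h import *
s=get_state();c=camera_model("wrist");im=grab_frame("wrist");cv2.imwrite("pics/w8.png",im)
print(s['eef_pos'],s['ee_rot'],s['t'])
e=s['eef_pos'];
for q in((.476,-.419,.029),(.4783,-.449,.029)):print(w2pix(c,q))
g=cv2.cvtColor(im,cv2.COLOR_BGR2GRAY)
for v in range(120,230,10):print(v,g[v,205:305:4].tolist())
E
```

```text
[ 0.47623802 -0.41923013  0.06045957] [ 3.14144403e+00 -3.18527416e-04 -1.48883188e+00] 33.5
[253.56748196 211.58816771]
[253.80135782 169.02720725]
120 [167, 167, 168, 166, 168, 167, 162, 83, 83, 82, 82, 82, 83, 84, 83, 83, 83, 83, 82, 83, 83, 83, 82, 82, 81]
130 [166, 167, 167, 167, 167, 167, 166, 86, 83, 83, 84, 83, 84, 83, 83, 83, 82, 82, 82, 83, 81, 83, 82, 83, 81]
140 [166, 167, 165, 167, 167, 166, 167, 104, 82, 82, 82, 83, 83, 83, 83, 83, 82, 81, 82, 81, 82, 81, 82, 81, 82]
150 [166, 167, 167, 166, 165, 166, 167, 142, 47, 132, 98, 14, 14, 14, 96, 128, 54, 81, 81, 82, 82, 83, 83, 81, 82]
160 [167, 166, 167, 166, 167, 166, 167, 162, 51, 13, 12, 8, 6, 9, 11, 12, 48, 82, 82, 82, 82, 82, 83, 82, 82]
170 [168, 167, 166, 166, 167, 166, 165, 167, 70, 13, 10, 16, 11, 12, 7, 11, 51, 82, 83, 82, 82, 84, 82, 83, 82]
180 [167, 167, 167, 167, 166, 166, 166, 167, 122, 14, 13, 14, 14, 11, 7, 11, 51, 82, 83, 83, 83, 82, 82, 82, 83]
190 [166, 167, 167, 166, 167, 167, 167, 166, 132, 12, 6, 15, 14, 10, 7, 13, 57, 82, 83, 81, 81, 82, 82, 82, 81]
200 [166, 166, 165, 166, 167, 165, 167, 166, 133, 14, 7, 15, 11, 12, 8, 11, 55, 82, 83, 82, 81, 82, 81, 81, 80]
210 [166, 165, 165, 166, 166, 166, 165, 165, 159, 11, 7, 13, 12, 14, 7, 12, 60, 83, 81, 81, 82, 81, 81, 81, 81]
220 [9, 149, 166, 165, 166, 165, 166, 165, 160, 11, 10, 12, 11, 13, 8, 11, 62, 81, 81, 82, 81, 81, 80, 78, 9]
```

apply_moves:
  steps:
    - {"translation": [0,0,-0.06],"rotation": [0,0,0]}
    - {"translation": [0,0,-0.12],"rotation": [0,0,0]}
    - {"translation": [0,0,-0.16],"rotation": [0,0,0]}
    - {"translation": [0,0,-0.19],"rotation": [0,0,0]}
    - {"translation": [0,0,-0.208],"rotation": [0,0,0]}
    - {"translation": [0,0,-0.208],"rotation": [0,0,0]}
    - {"translation": [0,0,-0.208],"rotation": [0,0,0]}
    - {"translation": [0,0,-0.208],"rotation": [0,0,0]}
    - {"translation": [0,0,-0.208],"rotation": [0,0,0]}
    - {"translation": [0,0,-0.208],"rotation": [0,0,0]}

```text
t: 34.38
eef_pos: [0.4762, -0.4192, 0.0086]
ee_rot: [-3.141, -0.0, -1.489]
force: [-0.4, 0.5, 0.4]
width: 0.0526
gripper_force: 0.0
```

apply_moves:
  jaw: 1
  newtons: 50
  steps:
    - {"translation": [0,0,0],"rotation": [0,0,0]}
    - {"translation": [0,0,0],"rotation": [0,0,0]}
    - {"translation": [0,0,0],"rotation": [0,0,0]}
    - {"translation": [0,0,0],"rotation": [0,0,0]}
    - {"translation": [0,0,0],"rotation": [0,0,0]}
    - {"translation": [0,0,0],"rotation": [0,0,0]}
    - {"translation": [0,0,0],"rotation": [0,0,0]}
    - {"translation": [0,0,0],"rotation": [0,0,0]}
    - {"translation": [0,0,0],"rotation": [0,0,0]}
    - {"translation": [0,0,0],"rotation": [0,0,0]}

```text
t: 35.22
eef_pos: [0.4759, -0.419, 0.008]
ee_rot: [3.142, 0.0, -1.489]
force: [-0.3, 0.0, 0.3]
width: 0.0113
gripper_force: 50.0
```

apply_moves:
  steps:
    - {"translation": [0,0,0.03],"rotation": [0,0,0]}
    - {"translation": [0,0,0.08],"rotation": [0,0,0]}
    - {"translation": [0,0,0.15],"rotation": [0,0,0]}
    - {"translation": [0,0,0.23],"rotation": [0,0,0]}
    - {"translation": [0,0,0.31],"rotation": [0,0,0]}
    - {"translation": [0,0,0.39],"rotation": [0,0,0]}
    - {"translation": [0,0,0.45],"rotation": [0,0,0]}
    - {"translation": [0,0,0.48],"rotation": [0,0,0]}
    - {"translation": [0,0,0.48],"rotation": [0,0,0]}
    - {"translation": [0,0,0.48],"rotation": [0,0,0]}

```text
t: 36.05
eef_pos: [0.4757, -0.4188, 0.1279]
ee_rot: [-3.141, 0.0, -1.49]
force: [0.0, 0.5, -1.4]
width: 0.0115
gripper_force: 50.0
```

```bash
python3 - <<'E'
from h import *
from plan import plan
s=get_state();print(s['eef_pos'],s['ee_rot'],s['width'],s['gripper_force'],s['force'],s['moment'])
im=grab_frame("wrist");cv2.imwrite("pics/w9.png",im)
cv2.imwrite("pics/s9.png",grab_frame("side"))
plan((*s['eef_pos'],s['ee_rot'][2]),[(.56,-.22,.15,-.8),(.6275,-.0667,.15,-.3),(.6275,-.0667,.11,-.193)])
E
```

```text
[ 0.4756992  -0.41877941  0.12792047] [-3.14130297e+00  2.83087823e-04 -1.48956314e+00] 0.01153593808665875 49.99860227108002 [ 0.00876587  0.53890035 -1.39171551] [ 0.14345598 -0.02124164  0.00792586]
(0.56, -0.22, 0.15, -0.8) -> [0.337 0.795 0.088] rz 1.317
(0.6275, -0.0667, 0.15, -0.3) -> [0.27  0.613 0.   ] rz 0.955
(0.6275, -0.0667, 0.11, -0.193) -> [ 0.    0.   -0.16] rz 0.204
```

apply_moves:
  steps:
    - {"translation": [0.02,0.03,0.05],"rotation": [0,0,0.06]}
    - {"translation": [0.04,0.08,0.09],"rotation": [0,0,0.14]}
    - {"translation": [0.06,0.14,0.09],"rotation": [0,0,0.24]}
    - {"translation": [0.09,0.2,0.09],"rotation": [0,0,0.35]}
    - {"translation": [0.12,0.26,0.09],"rotation": [0,0,0.46]}
    - {"translation": [0.14,0.32,0.09],"rotation": [0,0,0.57]}
    - {"translation": [0.17,0.38,0.09],"rotation": [0,0,0.67]}
    - {"translation": [0.19,0.43,0.09],"rotation": [0,0,0.75]}
    - {"translation": [0.2,0.47,0.09],"rotation": [0,0,0.825]}
    - {"translation": [0.2,0.47,0.09],"rotation": [0,0,0.825]}

```text
t: 36.98
eef_pos: [0.5267, -0.2994, 0.151]
ee_rot: [-3.141, -0.0, -1.052]
force: [0.4, 0.4, -1.4]
width: 0.0115
gripper_force: 50.0
```

apply_moves:
  steps:
    - {"translation": [0.02,0.03,0],"rotation": [0,0,0.06]}
    - {"translation": [0.04,0.08,0],"rotation": [0,0,0.14]}
    - {"translation": [0.06,0.14,0],"rotation": [0,0,0.24]}
    - {"translation": [0.09,0.2,0],"rotation": [0,0,0.35]}
    - {"translation": [0.12,0.26,0],"rotation": [0,0,0.46]}
    - {"translation": [0.14,0.32,0],"rotation": [0,0,0.57]}
    - {"translation": [0.17,0.38,0],"rotation": [0,0,0.67]}
    - {"translation": [0.19,0.43,0],"rotation": [0,0,0.75]}
    - {"translation": [0.2,0.47,0],"rotation": [0,0,0.825]}
    - {"translation": [0.2,0.47,0],"rotation": [0,0,0.825]}

```text
t: 37.82
eef_pos: [0.5765, -0.1822, 0.1505]
ee_rot: [-3.141, 0.0, -0.62]
force: [-0.1, -0.2, -1.2]
width: 0.012
gripper_force: 50.0
```

apply_moves:
  steps:
    - {"translation": [0.02,0.03,0],"rotation": [0,0,0.06]}
    - {"translation": [0.04,0.08,0],"rotation": [0,0,0.14]}
    - {"translation": [0.06,0.14,0],"rotation": [0,0,0.24]}
    - {"translation": [0.09,0.2,0],"rotation": [0,0,0.35]}
    - {"translation": [0.12,0.26,0],"rotation": [0,0,0.46]}
    - {"translation": [0.14,0.32,0],"rotation": [0,0,0.57]}
    - {"translation": [0.17,0.38,0],"rotation": [0,0,0.67]}
    - {"translation": [0.19,0.43,0],"rotation": [0,0,0.75]}
    - {"translation": [0.207,0.468,0],"rotation": [0,0,0.825]}
    - {"translation": [0.207,0.468,0],"rotation": [0,0,0.825]}

```text
t: 38.65
eef_pos: [0.6286, -0.065, 0.1504]
ee_rot: [-3.141, -0.0, -0.188]
force: [0.1, -0.1, -0.8]
width: 0.0117
gripper_force: 50.0
```

```bash
python3 - <<'E'
from h import *
from plan import plan
import json
s=get_state();print(s['eef_pos'],s['ee_rot'],s['width'],s['gripper_force'],s['force'],s['moment'],s['t'])
c=camera_model("wrist");json.dump({k:np.asarray(v).tolist() for k,v in c.items()},open("w10.json","w"))
im=grab_frame("wrist");cv2.imwrite("pics/w10.png",im)
sd=grab_frame("side");cv2.imwrite("pics/s10.png",sd);t=grab_frame("top");cv2.imwrite("pics/t10.png",t)
a=cv2.resize(im[50:260],(512,210));b=cv2.resize(sd[120:260,170:370],(286,200));d=cv2.resize(t[140:290,190:390],(286,214))
r=np.vstack([b,d]);cv2.imwrite("pics/m10.png",np.hstack([cv2.copyMakeBorder(a,0,204,0,0,cv2.BORDER_CONSTANT),r]))
E
```

```text
[ 0.62864086 -0.06504093  0.15043207] [-3.14141008e+00 -3.73188439e-04 -1.88330793e-01] 0.011721134159083489 49.998233914375305 [ 0.13419052 -0.11949834 -0.80845985] [-0.06480135 -0.0328231  -0.01415506] 38.65
```

View pics/m10.png

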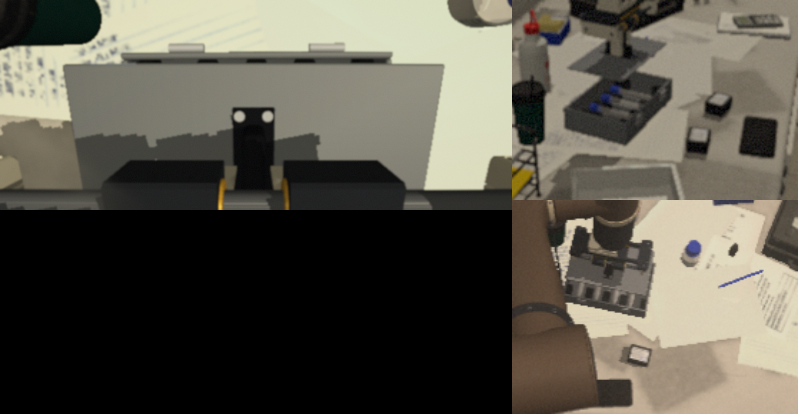

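```bash
python3 - <<'E'
from h import *
import json
c=json.load(open("w10.json"));im=cv2.imread("pics/w10.png");g=cv2.cvtColor(im,cv2.COLOR_BGR2GRAY).astype(int)
e=np.array([.6286,-.065]);a=-.1883
def tool(P):
    d=P[:2]-e;return np.array([d[0]*np.cos(a)+d[1]*np.sin(a),-d[0]*np.sin(a)+d[1]*np.cos(a)])
for r in(120,140,160):
    L=40+np.argmax(abs(np.diff(g[r,40:120])));Rr=400+np.argmax(abs(np.diff(g[r,400:480])));print(r,L,Rr, tool(pix2w(c,L+.5,r,.1464)).round(4),tool(pix2w(c,Rr+.5,r,.1464)).round(4))
for u in(90,150,200,330,380,430):
    print(u,g[98:120,u].tolist())
for r in(106,108,110):
    print(r,g[r,112:134].tolist(),g[r,380:402].tolist())
E
```

```text
120 62 443 [0.0638 0.1055] [ 0.0637 -0.1039]
140 66 440 [0.0529 0.1051] [ 0.0528 -0.104 ]
160 68 436 [0.0416 0.1058] [ 0.0414 -0.1036]
90 [179, 186, 193, 197, 203, 209, 215, 218, 220, 220, 216, 207, 190, 171, 161, 147, 124, 113, 113, 116, 117, 116]
150 [221, 223, 222, 211, 176, 130, 116, 118, 114, 101, 82, 54, 28, 17, 35, 67, 97, 113, 119, 123, 123, 122]
200 [182, 170, 151, 126, 109, 115, 119, 119, 112, 95, 73, 46, 24, 18, 39, 74, 104, 119, 124, 126, 126, 126]
330 [178, 161, 139, 118, 113, 125, 126, 119, 105, 88, 72, 66, 68, 70, 72, 87, 108, 126, 135, 137, 136, 136]
380 [221, 219, 212, 185, 144, 130, 128, 121, 105, 85, 63, 47, 41, 41, 50, 75, 105, 126, 136, 138, 140, 140]
430 [219, 219, 220, 219, 217, 219, 219, 218, 219, 219, 218, 220, 219, 218, 214, 188, 140, 123, 135, 142, 143, 143]
106 [196, 201, 206, 212, 214, 215, 215, 208, 180, 138, 116, 112, 115, 113, 114, 114, 115, 115, 114, 114, 115, 114] [105, 106, 105, 105, 105, 104, 105, 105, 106, 106, 120, 149, 189, 213, 220, 219, 219, 219, 220, 218, 219, 220]
108 [214, 215, 217, 218, 220, 219, 219, 217, 204, 171, 131, 106, 92, 89, 88, 88, 88, 88, 88, 87, 86, 87] [63, 62, 61, 62, 62, 63, 65, 72, 81, 99, 143, 192, 215, 221, 220, 220, 220, 220, 220, 220, 219, 220]
110 [204, 205, 212, 218, 219, 219, 216, 210, 199, 178, 151, 124, 98, 88, 83, 74, 64, 60, 57, 53, 47, 48] [41, 41, 41, 42, 42, 53, 69, 89, 106, 119, 139, 174, 208, 220, 220, 220, 220, 220, 219, 220, 220, 219]
```

```bash
python3 - <<'E'
from h import *
import json
c=json.load(open("w10.json"))
e=np.array([.6286,-.065]);a=-.1883
def tool(P):
    d=P[:2]-e;return np.array([d[0]*np.cos(a)+d[1]*np.sin(a),-d[0]*np.sin(a)+d[1]*np.cos(a)])
print("plate edge x",tool(pix2w(c,256,114.3,.1464)))
print("plate far edge L,R rows",tool(pix2w(c,90,114.0,.1464)),tool(pix2w(c,430,114.0,.1464)))
for r in(102,105):print(r,tool(pix2w(c,121,r,.056)).round(4),tool(pix2w(c,391.3,r,.056)).round(4),pix2w(c,121,r,.056)[:2],pix2w(c,391.3,r,.056)[:2])
print("rows L/R of far rim",tool(pix2w(c,150,102.3,.056)),tool(pix2w(c,380,101.7,.056)))
E
```

```text
plate edge x [ 0.0664531  -0.00085694]
plate far edge L,R rows [0.06692364 0.08969734] [ 0.06684881 -0.09585203]
102 [0.0748 0.1119] [ 0.0747 -0.1154] [0.72305478 0.03090955] [ 0.6803783  -0.19238632]
105 [0.0724 0.1122] [ 0.0723 -0.1157] [0.72071289 0.03164179] [ 0.67792931 -0.19221489]
rows L/R of far rim [0.07445628 0.08738323] [ 0.07490638 -0.10583871]
```

apply_moves:
  steps:
    - {"translation": [-0.012,-0.0085,0],"rotation": [0,0,0]}
    - {"translation": [-0.012,-0.0085,-0.06],"rotation": [0,0,0]}
    - {"translation": [-0.012,-0.0085,-0.14],"rotation": [0,0,0]}
    - {"translation": [-0.012,-0.0085,-0.22],"rotation": [0,0,0]}
    - {"translation": [-0.012,-0.0085,-0.28],"rotation": [0,0,0]}
    - {"translation": [-0.012,-0.0085,-0.32],"rotation": [0,0,0]}
    - {"translation": [-0.012,-0.0085,-0.335],"rotation": [0,0,0]}
    - {"translation": [-0.012,-0.0085,-0.335],"rotation": [0,0,0]}
    - {"translation": [-0.012,-0.0085,-0.335],"rotation": [0,0,0]}
    - {"translation": [-0.012,-0.0085,-0.335],"rotation": [0,0,0]}

```text
t: 39.63
eef_pos: [0.6254, -0.0692, 0.068]
ee_rot: [-3.141, -0.002, -0.193]
force: [0.7, 0.3, -1.2]
width: 0.0121
gripper_force: 50.0
```

apply_moves:
  steps:
    - {"translation": [0,0,-0.01],"rotation": [0,0,0]}
    - {"translation": [0,0,-0.02],"rotation": [0,0,0]}
    - {"translation": [0,0,-0.03],"rotation": [0,0,0]}
    - {"translation": [0,0,-0.04],"rotation": [0,0,0]}
    - {"translation": [0,0,-0.05],"rotation": [0,0,0]}
    - {"translation": [0,0,-0.06],"rotation": [0,0,0]}
    - {"translation": [0,0,-0.065],"rotation": [0,0,0]}
    - {"translation": [0,0,-0.065],"rotation": [0,0,0]}
    - {"translation": [0,0,-0.065],"rotation": [0,0,0]}
    - {"translation": [0,0,-0.065],"rotation": [0,0,0]}

```text
t: 40.47
eef_pos: [0.6247, -0.0692, 0.0506]
ee_rot: [3.142, -0.0, -0.193]
force: [0.4, -0.1, -1.0]
width: 0.0116
gripper_force: 50.0
```

```bash
python3 - <<'E'
from h import *
s=get_state();print(s['eef_pos'],s['ee_rot'],s['force'],s['moment'],s['width'])
E
```

```text
[ 0.62473656 -0.06916864  0.05063778] [ 3.14157513e+00 -1.05804958e-04 -1.93395519e-01] [ 0.40087765 -0.07338761 -0.99692954] [-0.04357967 -0.02489283  0.01325557] 0.011558059166728302
```

apply_moves:
  steps:
    - {"translation": [0.002,0.004,-0.005],"rotation": [0,0,0]}
    - {"translation": [0.004,0.007,-0.01],"rotation": [0,0,0]}
    - {"translation": [0.004,0.007,-0.015],"rotation": [0,0,0]}
    - {"translation": [0.004,0.007,-0.02],"rotation": [0,0,0]}
    - {"translation": [0.004,0.007,-0.025],"rotation": [0,0,0]}
    - {"translation": [0.004,0.007,-0.03],"rotation": [0,0,0]}
    - {"translation": [0.004,0.007,-0.035],"rotation": [0,0,0]}
    - {"translation": [0.004,0.007,-0.038],"rotation": [0,0,0]}
    - {"translation": [0.004,0.007,-0.038],"rotation": [0,0,0]}
    - {"translation": [0.004,0.007,-0.038],"rotation": [0,0,0]}

```text
t: 41.3
eef_pos: [0.6256, -0.0674, 0.041]
ee_rot: [3.142, 0.0, -0.193]
force: [-0.1, 0.0, -1.7]
width: 0.0118
gripper_force: 50.0
```

```bash
python3 - <<'E'
from h import *
s=get_state();print(s['eef_pos'],s['ee_rot'],s['force'],s['moment'],s['width'])
E
```

```text
[ 0.62559816 -0.06743797  0.04100326] [ 3.14156485e+00  1.14122268e-04 -1.93491279e-01] [-0.12347486  0.04171616 -1.66331829] [-0.04678138 -0.01200524  0.00568032] 0.01177358984177028
```

Plate is 1 mm above its ledges, no contact. Release, rise, and look (camera shifted back for the cell boxes).

apply_moves:
  jaw: 0.6
  steps:
    - {"translation": [0,0,-0.003],"rotation": [0,0,0]}
    - {"translation": [0,0,-0.003],"rotation": [0,0,0]}
    - {"translation": [0,0,-0.003],"rotation": [0,0,0]}
    - {"translation": [0,0,-0.003],"rotation": [0,0,0]}
    - {"translation": [0,0,-0.003],"rotation": [0,0,0]}
    - {"translation": [0,0,-0.003],"rotation": [0,0,0]}
    - {"translation": [0,0,0.06],"rotation": [0,0,0]}
    - {"translation": [0,0,0.14],"rotation": [0,0,0]}
    - {"translation": [0,0,0.26],"rotation": [0,0,0]}
    - {"translation": [0,0,0.38],"rotation": [0,0,0]}

```text
t: 42.13
eef_pos: [0.625, -0.0675, 0.1364]
ee_rot: [3.141, 0.002, -0.193]
force: [-0.3, -0.1, -0.0]
width: 0.0177
gripper_force: 0.0
```

apply_moves:
  steps:
    - {"translation": [-0.08,0.02,0.1],"rotation": [0,0,0]}
    - {"translation": [-0.16,0.04,0.2],"rotation": [0,0,0]}
    - {"translation": [-0.24,0.06,0.3],"rotation": [0,0,0]}
    - {"translation": [-0.32,0.08,0.4],"rotation": [0,0,0]}
    - {"translation": [-0.4,0.1,0.4],"rotation": [0,0,0]}
    - {"translation": [-0.48,0.1,0.4],"rotation": [0,0,0]}
    - {"translation": [-0.56,0.1,0.4],"rotation": [0,0,0]}
    - {"translation": [-0.64,0.1,0.4],"rotation": [0,0,0]}
    - {"translation": [-0.7,0.1,0.4],"rotation": [0,0,0]}
    - {"translation": [-0.7,0.1,0.4],"rotation": [0,0,0]}

```text
t: 42.97
eef_pos: [0.4482, -0.0426, 0.2366]
ee_rot: [-3.141, -0.001, -0.193]
force: [-0.1, -0.5, -0.9]
width: 0.0177
gripper_force: 0.0
```

```bash
python3 - <<'E'
from h import *
import json
s=get_state();print(s['eef_pos'],s['ee_rot'],s['t'])
c=camera_model("wrist");json.dump({k:np.asarray(v).tolist() for k,v in c.items()},open("w11.json","w"))
im=grab_frame("wrist");cv2.imwrite("pics/w11.png",im);sd=grab_frame("side");cv2.imwrite("pics/s11.png",sd);t=grab_frame("top");cv2.imwrite("pics/t11.png",t)
print("expected px of cells",w2pix(c,(.448,.008,.028)),w2pix(c,(.433,-.154,.028)))
b=cv2.resize(sd[120:260,170:370],(280,196));d=cv2.resize(t[140:290,190:390],(280,210))
cv2.imwrite("pics/m11.png",np.hstack([im,cv2.resize(np.vstack([b,d]),(265,384))]))
E
```

```text
[ 0.44817479 -0.04261064  0.2365585 ] [-3.14059567e+00 -5.10988350e-04 -1.93337954e-01] 42.9667
expected px of cells [215.67198586 171.37969865] [341.65381137 158.83922951]
```

View pics/m11.png

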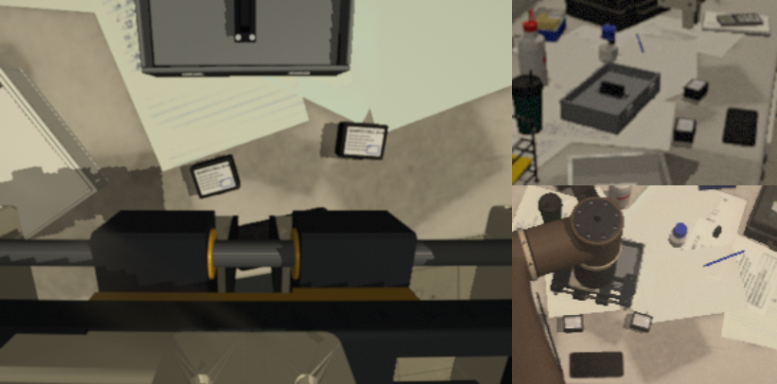

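```bash
cat > cells.py <<'E'
from h import *
def cells(c,im,guesses,z=.028,win=45):
    g=cv2.cvtColor(im,cv2.COLOR_BGR2GRAY);out=[]
    for u,v in guesses:
        x0,y0=max(int(u-win),0),max(int(v-win),0);p=g[y0:y0+2*win,x0:x0+2*win]
        dark=(p<50).astype(np.uint8)
        n,l,st,ce=cv2.connectedComponentsWithStats(dark)
        i=min([j for j in range(1,n) if st[j,4]>60],key=lambda j:np.hypot(*(ce[j]-[u-x0,v-y0])))
        ct,_=cv2.findContours((l==i).astype(np.uint8),cv2.RETR_CCOMP,cv2.CHAIN_APPROX_NONE)
        hole=cv2.convexHull(max(ct,key=cv2.contourArea))
        # label = bright inside hull
        m=np.zeros_like(p);cv2.fillConvexPoly(m,hole,1);lab=((p>90)&(m>0)).astype(np.uint8)
        lab=cv2.morphologyEx(lab,cv2.MORPH_CLOSE,np.ones((3,3)))
        n,l,st,_=cv2.connectedComponentsWithStats(lab);j=1+np.argmax(st[1:,4]);ys,xs=np.nonzero(l==j)
        W=np.array([pix2w(c,a+x0,b+y0,z)[:2] for a,b in zip(xs,ys)],np.float32)
        r=cv2.minAreaRect(W*1000);B=cv2.boxPoints(r)/1000
        e=[B[1]-B[0],B[2]-B[1]];d=max(e,key=np.linalg.norm)
        print("centre",(np.array(r[0])/1000).round(4),"mean",W.mean(0).round(4),"size",np.round(r[1],1),"long axis dir",np.arctan2(d[1],d[0]).round(3),"px",len(xs))
E
python3 - <<'E'
from cells import *
import json
c=json.load(open("w11.json"));cells(c,cv2.imread("pics/w11.png"),[(215,176),(361,140)])
ct=camera_model("top");t=cv2.imread("pics/t11.png");cells(ct,t,[(237,243),(278,246)],win=16)
E
```

```text
centre [0.4397 0.0116] mean [0.4399 0.0116] size [35.6 47.2] long axis dir -1.497 px 963
centre [ 0.4502 -0.184 ] mean [ 0.4504 -0.184 ] size [47.7 35.6] long axis dir 1.311 px 1064Traceback (most recent call last):
  File "<stdin>", line 4, in <module>
  File "cells.py", line 8, in cells
    i=min([j for j in range(1,n) if st[j,4]>60],key=lambda j:np.hypot(*(ce[j]-[u-x0,v-y0])))
ValueError: min() iterable argument is empty
```

apply_moves:
  jaw: -0.5
  newtons: 30
  steps:
    - {"translation": [0,0.05,0],"rotation": [0,0,-0.15]}
    - {"translation": [0,0.1,0],"rotation": [0,0,-0.3]}
    - {"translation": [0,0.2,0],"rotation": [0,0,-0.45]}
    - {"translation": [-0.01,0.3,0],"rotation": [0,0,-0.6]}
    - {"translation": [-0.02,0.4,0],"rotation": [0,0,-0.75]}
    - {"translation": [-0.033,0.49,0],"rotation": [0,0,-0.83]}
    - {"translation": [-0.033,0.49,0],"rotation": [0,0,-0.83]}
    - {"translation": [-0.033,0.49,0],"rotation": [0,0,-0.83]}
    - {"translation": [-0.033,0.49,0],"rotation": [0,0,-0.83]}
    - {"translation": [-0.033,0.49,0],"rotation": [0,0,-0.83]}

```text
t: 43.95
eef_pos: [0.4427, 0.0797, 0.2359]
ee_rot: [3.141, 0.0, -0.628]
force: [-0.4, 0.9, -0.3]
width: 0.0653
gripper_force: 0.0
```

apply_moves:
  steps:
    - {"translation": [0,0,-0.05],"rotation": [0,0,-0.15]}
    - {"translation": [0,0,-0.1],"rotation": [0,0,-0.3]}
    - {"translation": [0,0,-0.2],"rotation": [0,0,-0.45]}
    - {"translation": [0,0,-0.3],"rotation": [0,0,-0.6]}
    - {"translation": [0,0,-0.4],"rotation": [0,0,-0.75]}
    - {"translation": [0,0,-0.4],"rotation": [0,0,-0.83]}
    - {"translation": [0,0,-0.4],"rotation": [0,0,-0.83]}
    - {"translation": [0,0,-0.4],"rotation": [0,0,-0.83]}
    - {"translation": [0,0,-0.4],"rotation": [0,0,-0.83]}
    - {"translation": [0,0,-0.4],"rotation": [0,0,-0.83]}

```text
t: 44.78
eef_pos: [0.443, 0.0802, 0.1369]
ee_rot: [-3.14, 0.0, -1.062]
force: [-0.6, 0.4, 0.2]
width: 0.0659
gripper_force: 0.0
```

apply_moves:
  steps:
    - {"translation": [0,0,0],"rotation": [0,0,-0.15]}
    - {"translation": [0,0,0],"rotation": [0,0,-0.3]}
    - {"translation": [0,0,0],"rotation": [0,0,-0.45]}
    - {"translation": [0,0,0],"rotation": [0,0,-0.6]}
    - {"translation": [0,0,0],"rotation": [0,0,-0.75]}
    - {"translation": [0,0,0],"rotation": [0,0,-0.83]}
    - {"translation": [0,0,0],"rotation": [0,0,-0.83]}
    - {"translation": [0,0,0],"rotation": [0,0,-0.83]}
    - {"translation": [0,0,0],"rotation": [0,0,-0.83]}
    - {"translation": [0,0,0],"rotation": [0,0,-0.83]}

```text
t: 45.62
eef_pos: [0.4425, 0.0802, 0.1363]
ee_rot: [-3.141, 0.0, -1.496]
force: [0.2, 0.5, 0.0]
width: 0.0658
gripper_force: 0.0
```

```bash
cat > look.py <<'E'
from cells import *
import sys
s=get_state();c=camera_model("wrist");im=grab_frame("wrist");cv2.imwrite("pics/%s.png"%sys.argv[1],im)
print(s['eef_pos'].round(4),s['ee_rot'].round(3),s['t'],s['q'].round(2))
for a in sys.argv[2:]:
    p=w2pix(c,[float(v) for v in a.split(',')]+[.028]);print("at px",p.round(0))
    try: cells(c,im,[p])
    except Exception as e: print("no",e)
E
python3 look.py w12 .4397,.0116 .4502,-.184
```

```text
[0.4425 0.0802 0.1363] [-3.141  0.    -1.496] 45.6167 [ 0.62  0.07 -0.59  0.   -0.91 -0.54]
at px [262. 109.]
centre [0.4395 0.0117] mean [0.4397 0.0112] size [34.5 45.9] long axis dir -1.504 px 2124
at px [ 270. -165.]
centre [ 0.441  -0.0081] mean [ 0.441  -0.0082] size [34.1  5.8] long axis dir 0.075 px 320
```

apply_moves:
  steps:
    - {"translation": [-0.012,-0.1,-0.05],"rotation": [0,0,0]}
    - {"translation": [-0.012,-0.2,-0.1],"rotation": [0,0,0]}
    - {"translation": [-0.012,-0.275,-0.16],"rotation": [0,0,0]}
    - {"translation": [-0.012,-0.275,-0.28],"rotation": [0,0,0]}
    - {"translation": [-0.012,-0.275,-0.38],"rotation": [0,0,0]}
    - {"translation": [-0.012,-0.275,-0.46],"rotation": [0,0,0]}
    - {"translation": [-0.012,-0.275,-0.505],"rotation": [0,0,0]}
    - {"translation": [-0.012,-0.275,-0.52],"rotation": [0,0,0]}
    - {"translation": [-0.012,-0.275,-0.52],"rotation": [0,0,0]}
    - {"translation": [-0.012,-0.275,-0.52],"rotation": [0,0,0]}

```text
t: 46.5
eef_pos: [0.4398, 0.0115, 0.0064]
ee_rot: [-3.141, -0.0, -1.497]
force: [0.1, 0.1, 0.1]
width: 0.0661
gripper_force: 0.0
```

apply_moves:
  jaw: 1
  newtons: 30
  steps:
    - {"translation": [0,0,0],"rotation": [0,0,0]}
    - {"translation": [0,0,0],"rotation": [0,0,0]}
    - {"translation": [0,0,0],"rotation": [0,0,0]}
    - {"translation": [0,0,0],"rotation": [0,0,0]}
    - {"translation": [0,0,0],"rotation": [0,0,0]}
    - {"translation": [0,0,0],"rotation": [0,0,0]}
    - {"translation": [0,0,0],"rotation": [0,0,0]}
    - {"translation": [0,0,0],"rotation": [0,0,0]}
    - {"translation": [0,0,0],"rotation": [0,0,0]}
    - {"translation": [0,0,0],"rotation": [0,0,0]}

```text
t: 47.33
eef_pos: [0.4398, 0.0115, 0.0066]
ee_rot: [-3.141, 0.0, -1.497]
force: [-2.1, 1.1, 6.8]
width: 0.0454
gripper_force: 30.0
```

apply_moves:
  steps:
    - {"translation": [0,0,0.04],"rotation": [0,0,0]}
    - {"translation": [0,0,0.1],"rotation": [0,0,0]}
    - {"translation": [0,0,0.18],"rotation": [0,0,0]}
    - {"translation": [0,0,0.28],"rotation": [0,0,0]}
    - {"translation": [0,0,0.38],"rotation": [0,0,0]}
    - {"translation": [0,0,0.46],"rotation": [0,0,0]}
    - {"translation": [0,0,0.5],"rotation": [0,0,0]}
    - {"translation": [0,0,0.5],"rotation": [0,0,0]}
    - {"translation": [0,0,0.5],"rotation": [0,0,0]}
    - {"translation": [0,0,0.5],"rotation": [0,0,0]}

```text
t: 48.17
eef_pos: [0.4387, 0.0111, 0.1303]
ee_rot: [3.14, -0.0, -1.498]
force: [-0.6, 0.8, -1.1]
width: 0.0454
gripper_force: 30.0
```

```bash
python3 - <<'E'
from h import *
from plan import plan
s=get_state();print(s['eef_pos'],s['ee_rot'],s['force'],s['width'],s['gripper_force'])
plan((*s['eef_pos'],s['ee_rot'][2]),[(.6391,-.0098,.12,-1.764)])
E
```

```text
[0.43870036 0.0111275  0.1302677 ] [ 3.14043031e+00 -6.56768809e-05 -1.49753194e+00] [-0.60339458  0.78177292 -1.10469081] 0.04536394014438312 29.999280273914337
(0.6391, -0.0098, 0.12, -1.764) -> [ 0.802 -0.084 -0.041] rz -0.509
```

apply_moves:
  steps:
    - {"translation": [0.04,0,0],"rotation": [0,0,-0.03]}
    - {"translation": [0.12,-0.01,0],"rotation": [0,0,-0.08]}
    - {"translation": [0.22,-0.02,0],"rotation": [0,0,-0.14]}
    - {"translation": [0.33,-0.03,0],"rotation": [0,0,-0.21]}
    - {"translation": [0.44,-0.045,0],"rotation": [0,0,-0.28]}
    - {"translation": [0.55,-0.06,0],"rotation": [0,0,-0.35]}
    - {"translation": [0.66,-0.07,0],"rotation": [0,0,-0.42]}
    - {"translation": [0.75,-0.08,0],"rotation": [0,0,-0.48]}
    - {"translation": [0.802,-0.084,0],"rotation": [0,0,-0.509]}
    - {"translation": [0.802,-0.084,0],"rotation": [0,0,-0.509]}

```text
t: 49.0
eef_pos: [0.6422, -0.0103, 0.1284]
ee_rot: [3.14, -0.002, -1.766]
force: [-0.2, -0.1, -1.0]
width: 0.0448
gripper_force: 30.0
```

apply_moves:
  steps:
    - {"translation": [0,0,0],"rotation": [0,0,0]}
    - {"translation": [0,0,-0.04],"rotation": [0,0,0]}
    - {"translation": [0,0,-0.1],"rotation": [0,0,0]}
    - {"translation": [0,0,-0.17],"rotation": [0,0,0]}
    - {"translation": [0,0,-0.23],"rotation": [0,0,0]}
    - {"translation": [0,0,-0.27],"rotation": [0,0,0]}
    - {"translation": [0,0,-0.3],"rotation": [0,0,0]}
    - {"translation": [0,0,-0.3],"rotation": [0,0,0]}
    - {"translation": [0,0,-0.3],"rotation": [0,0,0]}
    - {"translation": [0,0,-0.3],"rotation": [0,0,0]}

```text
t: 49.83
eef_pos: [0.6404, -0.0096, 0.0569]
ee_rot: [-3.14, 0.0, -1.763]
force: [0.4, -0.2, -1.1]
width: 0.0461
gripper_force: 30.0
```

```bash
python3 - <<'E'
from h import *
from plan import plan
s=get_state();print(s['eef_pos'],s['ee_rot'],s['force'],s['width'],s['gripper_force'])
plan((*s['eef_pos'],s['ee_rot'][2]),[(.6391,-.0098,.0438,-1.764)])
cv2.imwrite("pics/s13.png",grab_frame("side"))
E
```

```text
[ 0.64042026 -0.00955106  0.05685862] [-3.14040664e+00  3.22854567e-04 -1.76335915e+00] [ 0.41963672 -0.220768   -1.14072878] 0.04607993419037371 29.999423325061798
(0.6391, -0.0098, 0.0438, -1.764) -> [-0.005 -0.001 -0.052] rz -0.001
```

apply_moves:
  steps:
    - {"translation": [-0.003,0,-0.008],"rotation": [0,0,0]}
    - {"translation": [-0.005,0,-0.016],"rotation": [0,0,0]}
    - {"translation": [-0.005,0,-0.024],"rotation": [0,0,0]}
    - {"translation": [-0.005,0,-0.032],"rotation": [0,0,0]}
    - {"translation": [-0.005,0,-0.04],"rotation": [0,0,0]}
    - {"translation": [-0.005,0,-0.046],"rotation": [0,0,0]}
    - {"translation": [-0.005,0,-0.052],"rotation": [0,0,0]}
    - {"translation": [-0.005,0,-0.052],"rotation": [0,0,0]}
    - {"translation": [-0.005,0,-0.052],"rotation": [0,0,0]}
    - {"translation": [-0.005,0,-0.052],"rotation": [0,0,0]}

```text
t: 50.72
eef_pos: [0.6387, -0.0097, 0.043]
ee_rot: [3.142, -0.0, -1.764]
force: [0.5, -0.9, -1.7]
width: 0.0454
gripper_force: 30.0
```

apply_moves:
  jaw: -0.18
  steps:
    - {"translation": [0,0,0],"rotation": [0,0,0]}
    - {"translation": [0,0,0],"rotation": [0,0,0]}
    - {"translation": [0,0,0],"rotation": [0,0,0]}
    - {"translation": [0,0,0],"rotation": [0,0,0]}
    - {"translation": [0,0,0],"rotation": [0,0,0]}
    - {"translation": [0,0,0.04],"rotation": [0,0,0]}
    - {"translation": [0,0,0.12],"rotation": [0,0,0]}
    - {"translation": [0,0,0.24],"rotation": [0,0,0]}
    - {"translation": [0,0,0.36],"rotation": [0,0,0]}
    - {"translation": [0,0,0.42],"rotation": [0,0,0]}

```text
t: 51.55
eef_pos: [0.6403, -0.0096, 0.1529]
ee_rot: [-3.137, 0.001, -1.763]
force: [0.2, -0.6, 0.1]
width: 0.0516
gripper_force: 0.0
```

```bash
python3 - <<'E'
from h import *
from plan import plan
s=get_state();print(s['eef_pos'],s['ee_rot'],s['t'])
plan((.6391,-.0098,.149,-1.764),[(.468,-.117,.135,-1.83)])
E
```

```text
[ 0.64029849 -0.00962582  0.15291882] [-3.13679714e+00  1.17684247e-03 -1.76299019e+00] 51.55
(0.468, -0.117, 0.135, -1.83) -> [-0.684 -0.429 -0.056] rz -0.126
```

apply_moves:
  jaw: -0.5
  steps:
    - {"translation": [-0.1,-0.06,0],"rotation": [0,0,-0.02]}
    - {"translation": [-0.2,-0.12,0],"rotation": [0,0,-0.04]}
    - {"translation": [-0.3,-0.18,0],"rotation": [0,0,-0.06]}
    - {"translation": [-0.4,-0.25,0],"rotation": [0,0,-0.08]}
    - {"translation": [-0.5,-0.31,0],"rotation": [0,0,-0.1]}
    - {"translation": [-0.6,-0.38,-0.03],"rotation": [0,0,-0.12]}
    - {"translation": [-0.684,-0.429,-0.056],"rotation": [0,0,-0.126]}
    - {"translation": [-0.684,-0.429,-0.056],"rotation": [0,0,-0.126]}
    - {"translation": [-0.684,-0.429,-0.056],"rotation": [0,0,-0.126]}
    - {"translation": [-0.684,-0.429,-0.056],"rotation": [0,0,-0.126]}

```text
t: 52.38
eef_pos: [0.4686, -0.1169, 0.1351]
ee_rot: [-3.14, 0.0, -1.83]
force: [-0.2, -0.4, 0.9]
width: 0.0656
gripper_force: 0.0
```

```bash
python3 look.py w14 .4502,-.184
```

```text
[ 0.4686 -0.1169  0.1351] [-3.14  0.   -1.83] 52.3833 [ 0.16  0.12 -0.53  0.   -0.91 -0.42]
at px [254. 107.]
centre [ 0.4504 -0.1845] mean [ 0.4501 -0.1848] size [46.2 34.6] long axis dir 1.329 px 2146
```

apply_moves:
  steps:
    - {"translation": [-0.03,-0.1,-0.05],"rotation": [0,0,0.03]}
    - {"translation": [-0.06,-0.2,-0.1],"rotation": [0,0,0.03]}
    - {"translation": [-0.073,-0.271,-0.16],"rotation": [0,0,0.03]}
    - {"translation": [-0.073,-0.271,-0.28],"rotation": [0,0,0.03]}
    - {"translation": [-0.073,-0.271,-0.38],"rotation": [0,0,0.03]}
    - {"translation": [-0.073,-0.271,-0.46],"rotation": [0,0,0.03]}
    - {"translation": [-0.073,-0.271,-0.5],"rotation": [0,0,0.03]}
    - {"translation": [-0.073,-0.271,-0.515],"rotation": [0,0,0.03]}
    - {"translation": [-0.073,-0.271,-0.515],"rotation": [0,0,0.03]}
    - {"translation": [-0.073,-0.271,-0.515],"rotation": [0,0,0.03]}

```text
t: 53.27
eef_pos: [0.4504, -0.1845, 0.0057]
ee_rot: [-3.141, -0.0, -1.813]
force: [-0.1, -0.0, 0.8]
width: 0.0656
gripper_force: 0.0
```

apply_moves:
  jaw: 1
  newtons: 30
  steps:
    - {"translation": [0,0,0],"rotation": [0,0,0]}
    - {"translation": [0,0,0],"rotation": [0,0,0]}
    - {"translation": [0,0,0],"rotation": [0,0,0]}
    - {"translation": [0,0,0],"rotation": [0,0,0]}
    - {"translation": [0,0,0],"rotation": [0,0,0]}
    - {"translation": [0,0,0],"rotation": [0,0,0]}
    - {"translation": [0,0,0],"rotation": [0,0,0]}
    - {"translation": [0,0,0],"rotation": [0,0,0]}
    - {"translation": [0,0,0],"rotation": [0,0,0]}
    - {"translation": [0,0,0],"rotation": [0,0,0]}

```text
t: 54.1
eef_pos: [0.4499, -0.1846, 0.006]
ee_rot: [-3.14, 0.0, -1.814]
force: [-1.3, 1.5, 6.4]
width: 0.0455
gripper_force: 30.0
```

apply_moves:
  steps:
    - {"translation": [0,0,0.04],"rotation": [0,0,0]}
    - {"translation": [0,0,0.1],"rotation": [0,0,0]}
    - {"translation": [0,0,0.18],"rotation": [0,0,0]}
    - {"translation": [0,0,0.28],"rotation": [0,0,0]}
    - {"translation": [0,0,0.38],"rotation": [0,0,0]}
    - {"translation": [0,0,0.46],"rotation": [0,0,0]}
    - {"translation": [0,0,0.5],"rotation": [0,0,0]}
    - {"translation": [0,0,0.5],"rotation": [0,0,0]}
    - {"translation": [0,0,0.5],"rotation": [0,0,0]}
    - {"translation": [0,0,0.5],"rotation": [0,0,0]}

```text
t: 54.93
eef_pos: [0.4485, -0.1845, 0.129]
ee_rot: [3.14, -0.0, -1.814]
force: [-0.2, -0.2, -0.4]
width: 0.045
gripper_force: 30.0
```

```bash
python3 - <<'E'
from h import *
from plan import plan
s=get_state();print(s['eef_pos'],s['ee_rot'],s['force'],s['width'],s['gripper_force'])
plan((*s['eef_pos'],s['ee_rot'][2]),[(.6169,-.1236,.13,-1.764),(.6169,-.1236,.0575,-1.764)])
E
```

```text
[ 0.44847005 -0.18449329  0.12900462] [ 3.13962980e+00 -4.04404156e-05 -1.81431033e+00] [-0.16127692 -0.2201338  -0.4370903 ] 0.045049315995622 29.964153170585632
(0.6169, -0.1236, 0.13, -1.764) -> [0.674 0.244 0.004] rz 0.096
(0.6169, -0.1236, 0.0575, -1.764) -> [ 0.    0.   -0.29] rz 0.0
```

apply_moves:
  steps:
    - {"translation": [0.04,0.01,0],"rotation": [0,0,0.01]}
    - {"translation": [0.11,0.04,0],"rotation": [0,0,0.02]}
    - {"translation": [0.2,0.07,0],"rotation": [0,0,0.03]}
    - {"translation": [0.29,0.1,0],"rotation": [0,0,0.04]}
    - {"translation": [0.38,0.14,0],"rotation": [0,0,0.05]}
    - {"translation": [0.47,0.17,0],"rotation": [0,0,0.07]}
    - {"translation": [0.56,0.2,0],"rotation": [0,0,0.08]}
    - {"translation": [0.63,0.23,0],"rotation": [0,0,0.096]}
    - {"translation": [0.67,0.244,0],"rotation": [0,0,0.096]}
    - {"translation": [0.67,0.244,0],"rotation": [0,0,0.096]}

```text
t: 55.77
eef_pos: [0.6183, -0.1229, 0.1283]
ee_rot: [3.14, -0.001, -1.763]
force: [0.5, 0.6, -0.2]
width: 0.0455
gripper_force: 30.0
```

apply_moves:
  steps:
    - {"translation": [0,0,0],"rotation": [0,0,0]}
    - {"translation": [0,0,-0.04],"rotation": [0,0,0]}
    - {"translation": [0,0,-0.1],"rotation": [0,0,0]}
    - {"translation": [0,0,-0.17],"rotation": [0,0,0]}
    - {"translation": [0,0,-0.23],"rotation": [0,0,0]}
    - {"translation": [0,0,-0.27],"rotation": [0,0,0]}
    - {"translation": [0,0,-0.29],"rotation": [0,0,0]}
    - {"translation": [0,0,-0.29],"rotation": [0,0,0]}
    - {"translation": [0,0,-0.29],"rotation": [0,0,0]}
    - {"translation": [0,0,-0.29],"rotation": [0,0,0]}

```text
t: 56.6
eef_pos: [0.6174, -0.1237, 0.0587]
ee_rot: [-3.14, 0.0, -1.764]
force: [0.8, -1.2, 0.3]
width: 0.0449
gripper_force: 30.0
```

```bash
python3 - <<'E'
from h import *
from plan import plan
s=get_state();print(s['eef_pos'],s['ee_rot'],s['force'],s['width'],s['gripper_force'])
plan((*s['eef_pos'],s['ee_rot'][2]),[(.6169,-.1236,.043,-1.764)])
E
```

```text
[ 0.61744722 -0.12374167  0.05872931] [-3.14018408e+00  2.17120163e-04 -1.76357452e+00] [ 0.84581055 -1.17390294  0.28926013] 0.04489535457275904 29.964304268360138
(0.6169, -0.1236, 0.043, -1.764) -> [-0.002  0.001 -0.063] rz -0.001
```

apply_moves:
  steps:
    - {"translation": [0,0,-0.01],"rotation": [0,0,0]}
    - {"translation": [0,0,-0.02],"rotation": [0,0,0]}
    - {"translation": [0,0,-0.03],"rotation": [0,0,0]}
    - {"translation": [0,0,-0.04],"rotation": [0,0,0]}
    - {"translation": [0,0,-0.047],"rotation": [0,0,0]}
    - {"translation": [0,0,-0.054],"rotation": [0,0,0]}
    - {"translation": [0,0,-0.06],"rotation": [0,0,0]}
    - {"translation": [0,0,-0.063],"rotation": [0,0,0]}
    - {"translation": [0,0,-0.063],"rotation": [0,0,0]}
    - {"translation": [0,0,-0.063],"rotation": [0,0,0]}

```text
t: 57.43
eef_pos: [0.617, -0.1237, 0.0421]
ee_rot: [-3.141, 0.0, -1.764]
force: [-0.3, -0.0, 0.7]
width: 0.0454
gripper_force: 30.0
```

apply_moves:
  jaw: -0.18
  steps:
    - {"translation": [0,0,0],"rotation": [0,0,0]}
    - {"translation": [0,0,0],"rotation": [0,0,0]}
    - {"translation": [0,0,0],"rotation": [0,0,0]}
    - {"translation": [0,0,0],"rotation": [0,0,0]}
    - {"translation": [0,0,0],"rotation": [0,0,0]}
    - {"translation": [0,0,0.04],"rotation": [0,0,0]}
    - {"translation": [0,0,0.12],"rotation": [0,0,0]}
    - {"translation": [0,0,0.24],"rotation": [0,0,0]}
    - {"translation": [0,0,0.36],"rotation": [0,0,0]}
    - {"translation": [0,0,0.42],"rotation": [0,0,0]}

```text
t: 58.27
eef_pos: [0.6185, -0.1239, 0.1519]
ee_rot: [-3.137, 0.0, -1.763]
force: [1.4, -0.1, 0.9]
width: 0.0516
gripper_force: 0.0
```

apply_moves:
  steps:
    - {"translation": [0,0.15,0.15],"rotation": [0,0,0]}
    - {"translation": [0,0.3,0.3],"rotation": [0,0,0]}
    - {"translation": [0,0.45,0.4],"rotation": [0,0,0]}
    - {"translation": [0,0.6,0.4],"rotation": [0,0,0]}
    - {"translation": [0,0.7,0.4],"rotation": [0,0,0]}
    - {"translation": [0,0.8,0.4],"rotation": [0,0,0]}
    - {"translation": [0,0.8,0.4],"rotation": [0,0,0]}
    - {"translation": [0,0.8,0.4],"rotation": [0,0,0]}
    - {"translation": [0,0.8,0.4],"rotation": [0,0,0]}
    - {"translation": [0,0.8,0.4],"rotation": [0,0,0]}

```text
t: 59.1
eef_pos: [0.6168, 0.0755, 0.2473]
ee_rot: [3.142, -0.0, -1.764]
force: [0.1, 0.2, -0.4]
width: 0.0518
gripper_force: 0.0
```

```bash
sed -i 's/\[.028\]/[Z]/; s/^s=get/Z=.064\ns=get/; s/cells(c,im,\[p\])/cells(c,im,[p],z=Z)/' look.py; python3 look.py w15 .6387,-.0097 .6169,-.1236
python3 - <<'E'
from h import *
import json
c=camera_model("wrist");im=cv2.imread("pics/w15.png");g=cv2.cvtColor(im,cv2.COLOR_BGR2GRAY).astype(int)
K=(.628,-.0667,-.193);ca,sa=np.cos(K[2]),np.sin(K[2])
W=lambda x,y,z:w2pix(c,(K[0]+ca*x-sa*y,K[1]+sa*x+ca*y,z))
# grey profile along kit y at x=.045 (plate / boxes / bar), and wall gaps
for x in(-.055,0,.055):print(x,[int(g[tuple(np.clip(W(x,y,.036)[::-1].round().astype(int),0,[383,511]))]) for y in np.arange(-.12,.121,.01)])
s=get_state();print(s['eef_pos'],s['force'])
E
```

```text
[0.6168 0.0755 0.2473] [ 3.142 -0.    -1.764] 59.1 [ 0.44  0.26 -0.08  0.   -1.23 -0.63]
at px [219.  98.]
centre [ 0.6383 -0.0097] mean [ 0.638 -0.01 ] size [45.6 34.9] long axis dir 1.375 px 1329
at px [216. -18.]
centre [ 0.6205 -0.104 ] mean [ 0.6205 -0.104 ] size [ 6.6 34.8] long axis dir -0.197 px 269
-0.055 [101, 101, 101, 101, 101, 101, 101, 101, 99, 99, 99, 98, 98, 98, 94, 94, 94, 93, 94, 92, 90, 91, 89, 57, 130]
0 [163, 163, 150, 150, 150, 151, 151, 149, 20, 31, 51, 20, 10, 14, 52, 31, 175, 168, 150, 147, 154, 51, 51, 50, 158]
0.055 [100, 99, 101, 101, 100, 100, 100, 101, 100, 100, 100, 100, 99, 97, 97, 97, 97, 95, 95, 92, 93, 93, 91, 42, 165]
[0.61681573 0.07529656 0.24720552] [ 0.08575532 -0.92426182 -0.33332534]
```

apply_moves:
  steps:
    - {"translation": [0,0.15,0.1],"rotation": [0,0,0]}
    - {"translation": [-0.1,0.3,0.2],"rotation": [0,0,0]}
    - {"translation": [-0.1,0.45,0.3],"rotation": [0,0,0]}
    - {"translation": [-0.1,0.5,0.3],"rotation": [0,0,0]}
    - {"translation": [-0.1,0.5,0.3],"rotation": [0,0,0]}
    - {"translation": [-0.1,0.5,0.3],"rotation": [0,0,0]}
    - {"translation": [-0.1,0.5,0.3],"rotation": [0,0,0]}
    - {"translation": [-0.1,0.5,0.3],"rotation": [0,0,0]}
    - {"translation": [-0.1,0.5,0.3],"rotation": [0,0,0]}
    - {"translation": [-0.1,0.5,0.3],"rotation": [0,0,0]}

```text
t: 59.98
eef_pos: [0.592, 0.2003, 0.3217]
ee_rot: [3.141, -0.001, -1.765]
force: [-0.4, -0.2, -0.2]
width: 0.0518
gripper_force: 0.0
```

```bash
python3 look.py w16 .6387,-.0097 .6169,-.1236
```

```text
[0.592  0.2003 0.3217] [ 3.141e+00 -1.000e-03 -1.765e+00] 59.9833 [ 0.64  0.23  0.05  0.   -1.39 -0.83]
at px [185.   5.]
centre [ 0.6396 -0.0011] mean [ 0.6395 -0.0012] size [29.2 34.9] long axis dir -0.2 px 702
at px [ 180. -102.]
centre [ 0.6396 -0.0011] mean [ 0.6395 -0.0012] size [29.2 34.9] long axis dir -0.2 px 702
```

```bash
python3 - <<'E'
from h import *
for nm in("top","side"):
    c=camera_model(nm);im=grab_frame(nm);cv2.imwrite(f"pics/{nm}17.png",im);g=cv2.cvtColor(im,cv2.COLOR_BGR2GRAY)
    print(nm,"bar",w2pix(c,(.628,-.0667,.061)).round(0))
    for q in((.6387,-.0097,.064),(.6169,-.1236,.064)):
        p=w2pix(c,q);x0,y0=int(p[0])-9,int(p[1])-8;P=g[y0:y0+17,x0:x0+19]
        n,l,st,ce=cv2.connectedComponentsWithStats((P>115).astype(np.uint8))
        print(p.round(1),[(st[i,:4].tolist(),int(st[i,4]),pix2w(c,ce[i][0]+x0,ce[i][1]+y0,.064)[:2].round(4).tolist()) for i in range(1,n) if st[i,4]>15])
E
```

```text
top bar [257. 194.]
[242.3 191. ] [([1, 0, 18, 5], 55, [0.6673, -0.0117]), ([4, 4, 13, 9], 95, [0.6386, -0.0122])]
[271.6 197.1] [([1, 0, 18, 5], 53, [0.6457, -0.1249]), ([4, 4, 13, 10], 97, [0.6167, -0.1256])]
side bar [245. 183.]
[236.4 190.1] [([3, 4, 14, 9], 69, [0.6373, -0.0108])]
[254.1 174.8] [([2, 0, 17, 5], 58, [0.6241, -0.1791]), ([4, 6, 12, 7], 53, [0.6154, -0.1251])]
```

Both box labels are found at their expected places and heights from two independent cameras, so I'm handing in.

```bash
python3 -c "
from station import *
print(job_done())"
```

```text
the job is handed in; nothing more can be done
None
```

I packed the box and handed the job in at about 60 s: all four tubes are in grooves, the divider is fitted bar up, and one cell box lies on each side of the bar. The last camera readings put both boxes within about 3 mm of target, but the hand-in call returned no verdict.

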